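# Change over the load in a vented drying box

## Robot

A 7-joint arm with a two-finger parallel gripper is mounted at the origin on the work surface. World frame = base frame: x ahead of the robot, y to its left, z up, the work surface at z = 0. Lengths are in m, angles in rad, forces in N, time in s.
With the tool pointing down it reaches from about 0.425 to 0.875 m from the base axis. Payload 8.4 kg.
Tool frame: the origin (TCP) lies midway between the tips of the shut fingers; the grasp point (between the pads) lies 19 mm behind it; z points along the fingers, y is the line along which they close (so a half turn about z gives the same grasp; the last joint's range is limited). The gripper opens to 87 mm and grips with 3 to 60 N. Pads are 19 mm wide; open, the fingers measure 117 mm over their backs; the gripper's body (75 mm by 190 mm) begins 51 mm behind the grasp point.
Start: joints at [-1.31, 0.333, 0.04, 1.465, -0.013, 1.343, -0.059], TCP at [0.229, 0.608, 0.223] pointing down, gripper open.
Joint ranges: [-2.58, 2.58], [-0.38, 2.09], [-1.3, 1.39], [0.25, 2.4], [-1.5, 4.64], [0.08, 2.09], [-2.65, 2.65]. Speed limits (rad/s): [2.22, 2.22, 2.79, 2.79, 3.14, 3.14, 3.14].

## Interface

Orientations are given as a rotation vector (axis times angle).
In Python, from station import robot gives the robot as it stands. The module is installed in compiled form; this text tells all that it offers.
- The arm moves only by the shell command python3 -m jog 'ROWS' [FORCE]. ROWS is JSON, a list of rows, each a list of 3 entries, a list of its own where there are three numbers: the shift along the world's x, y, z in m, then the turn about the world's z in degrees, then the finger opening in m, from 0 to 0.087. A call has 1 to 5 rows; each row shifts and turns the commanded pose from where the row before left it; what a row does not reach is not made up. A row lasts 1/12 s, in which the tool goes at most 41.7 mm and 7.16 degrees, less where a joint would pass 70% of its speed; a pose out of reach is approached as far as the arm can. A call is refused whole if a number of a shift passes 0.0417 or a number of a turn 7.16, either way. A call with a gripper value outside its range is refused whole. The fingers move at their own pace and stop on an object; FORCE is the grip in N (left out, the last holds). Time passes only in rows, so rows that do not move let the fingers close. It gives the time, the measured TCP pose, the force, the opening and the grip force at its end, in the units of the state.
- robot.observe(): the state, without advancing time (a new reading comes with each control period).
- robot.camera(name): name is "scene" or "side" or "wrist"; returns the picture (420x560x3 uint8, red, green, blue); there is no depth.
- robot.camera_params(name): a dict with "camera_matrix" (3x3 intrinsics, pixels), "R" (3x3) and "t" (3): a world point X has camera coordinates R X + t. Camera axes: x right, y down, z forward; pixel columns grow to the right and rows downward; lengths in m; the calibration is good to about 2 mm. A picture is of the moment at which its call begins: read the wrist's pose just before it. camera_params takes no time and is no camera call; for the wrist camera it gives the pose at the moment of the call.
- robot.hand_in(): hands the job in; it is judged then, once.
Trained networks look in the newest picture that a camera, given by its name, has taken for a name from the list of things; names that differ only in an ending like _2 or _b are one class to them, and where a whole thing is asked for, a point or a joint stands for the part that bears it (a point fixed in the world has none). Each returns a list of dicts, best first, with "conf" (0 to 1); they miss things now and then, are a little off and sometimes report something else, mostly with a low value. They report only what shows in the picture. A call takes as long as a camera call.
- robot.regions_of(camera, query): "mask" (420x560 bool, what is visible of it) and "pixel" ([column, row] in pixels, amid what is visible of it).
The state is a dict: "time_s": time; "joints": joint angles; "joint_vel": joint speeds; "effort": joint torques, N m; "tcp_pos": TCP position; "ee_rot": TCP orientation; "ft_force": force on the tool from outside, world axes, zero at the start; "torque": the same for the moment, N m; "gripper_width": finger opening in m; "grip_force": force on a finger pad.
Only numpy, scipy, OpenCV 4.12 (cv2) and the standard library are available. Lean on these libraries where they do the work, as an engineer would, in place of code of your own. Each camera call takes 0.05 s, during which the arm holds its last target. There are 200 camera calls.

## Task

Change over the vented drying box on the repair bench: first shut the damper on its duct, then slide the glass cover fully open, lay every dried circuit module from the box flat in the empty tray, and lay every washed module from the other tray flat on the floor of the box. Then slide the cover fully shut, square in its channels, and last of all swing the damper fully open again. Leave the bottle, screwdriver and pry bar beside the box where they are.

Things in the scene. Friction and masses are not known exactly. Their poses are not given: they have to be found in the camera images.
- dryer: low white drying box, fixed. Origin: on the bench under the middle of its load space; x runs from its front (robot side) to its rear, y to its left, z up. Front wall 8 mm thick, top 78.5 mm above the bench. Side walls 30 mm thick (y 116 to 146 mm either side), each with a channel on top (inner lip at y 116 mm, top 78.5 mm above the bench) that carries the cover along x
- dryer_floor (a point): middle of the load space's floor, 22 mm above the bench. The load space is a well, x -77 to +80 mm and y -116 to +116 mm in the dryer's frame; with the cover fully open it lies open from x -77 to +66 mm
- housing_top (a point): middle of the top of the fan housing, which stands over the rear of the box: x +128 to +278 mm, y -146 to +146 mm in the dryer's frame, top 128.5 mm above the bench. The rear of the cover slides in under it; the knobs stay in front of it
- cover: clear glass cover, 200 mm (x) by 236 mm (y), 5 mm thick, 0.8 kg, loose in the two channels, cannot be lifted out. Origin: its middle, 66 mm above the bench; glass top 72 mm above the bench. Axes as the dryer's when square. Slides between stops: fully shut with its origin at x = +23 mm in the dryer's frame (front edge on the front wall), fully open at x = +166 mm. Drags with about 5 N
- knob_left (a point): left pull knob: upright black cylinder, 22 mm across, top 100 mm above the bench, 85 mm frontward and 100 mm left of the cover's middle. Point: on its axis, 86 mm above the bench. The cover has side play and racks: pushing one knob along x turns the cover about its other end, and once one knob leads the other by some 17 to 24 mm it jams
- knob_right (a point): right pull knob, same as the left, 100 mm right of the cover's middle. A jammed cover cannot be moved by its leading knob; pushing the lagging one frees it. So walk it along with pushes at each knob in turn, never letting one lead by more than about 13 mm; pushed against a stop at both ends it is square
- damper (a joint): angle of the damper handle on the duct: 0 = shut (handle across the duct, pointing to the front, the dryer's -x), 1.571 = fully open (handle along the duct, pointing left, the dryer's +y); a stop at each; stays where it is left; about 0.12 N m of friction
- damper_pivot (a point): pivot of the damper handle, vertical axis, on top of the duct, at x +170, y +195 mm in the dryer's frame; point 103 mm above the bench. The duct is a level pipe, 50 mm across, axis 60 mm above the bench, leaving the box's left side (y +146 to +296 mm), then a grey hose
- damper_tip (a point): point on the damper handle 55 mm out from the pivot, 103 mm above the bench. The handle is a level bar 12 mm wide and 12 mm tall (97 to 109 mm above the bench) that ends 65 mm out from the pivot and 7 mm behind it; below it is the duct, top 85 mm above the bench
- wash_tray: shallow black tray, fixed, holding the washed modules at the start: 220 mm (x) by 150 mm (y), floor 4 mm thick, rim 9 mm high and 4 mm thick. Origin: on the bench under its middle. It stands left or right of the box
- dry_tray: the other tray, same size and make, on the other side of the box, empty at the start; the dried modules go here
- washed0: washed circuit module: flat block 62 mm (x) by 30 mm (y) by 14 mm tall, green board under a steel shield, 0.09 kg. Origin: middle of its underside, z up. Starts in the wash tray; may be absent
- washed1: washed module, same; may be absent
- washed2: washed module, same; may be absent
- dried0: dried circuit module, same kind and size, lying on the floor of the box at the start; may be absent
- dried1: dried module, same; may be absent
- solvent: bystander: clear bottle, 48 mm across, 130 mm tall, standing on the bench right of the fan housing
- driver: bystander: black-handled screwdriver, 150 mm, lying on the bench, far right
- pry_bar: bystander: flat blue pry bar, 125 mm, lying on the bench right of the fan housing

How it is judged:
On the way, in this order (a step that is already met when the one before it is completed fails the run):
1. the damper is swung shut (value of joint damper below 0.09 rad), for 0.2 s.
2. the cover is slid fully open, the damper still shut (x of cover in the frame of dryer above 0.158 m and value of joint damper below 0.2 rad), for 0.2 s.
3. every dried module lies flat in the dry tray and every washed module flat on the floor of the box (x of washed0 in the frame of dryer between -0.066 and 0.07 m and y of washed0 in the frame of dryer between -0.104 and 0.104 m and z of washed0 in the frame of dryer between 0.017 and 0.028 m and angle between each of washed0, washed1, washed2, dried0, dried1's own z axis and vertical below 0.15 rad and linear speed of each of washed0, washed1, washed2, dried0, dried1 below 0.02 m/s and x of washed1 in the frame of dryer between -0.066 and 0.07 m and y of washed1 in the frame of dryer between -0.104 and 0.104 m and z of washed1 in the frame of dryer between 0.017 and 0.028 m and x of washed2 in the frame of dryer between -0.066 and 0.07 m and y of washed2 in the frame of dryer between -0.104 and 0.104 m and z of washed2 in the frame of dryer between 0.017 and 0.028 m and x of dried0 in the frame of dry_tray between -0.095 and 0.095 m and y of dried0 in the frame of dry_tray between -0.06 and 0.06 m and z of dried0 in the frame of dry_tray between 0 and 0.01 m and x of dried1 in the frame of dry_tray between -0.095 and 0.095 m and y of dried1 in the frame of dry_tray between -0.06 and 0.06 m and z of dried1 in the frame of dry_tray between 0 and 0.01 m), for 0.2 s.
4. the cover is slid fully shut and square, the damper still shut (x of cover in the frame of dryer below 0.028 m and angle between the x axis of cover and the x axis of dryer, either way round below 0.03 rad and value of joint damper below 0.2 rad), for 0.2 s.
5. the damper is swung fully open (value of joint damper above 1.48 rad), for 0.2 s.
At the end, for the whole second after the job is handed in: Washed modules lie flat (0.15 rad) on the box floor, dried ones flat in the dry tray, inside the rims and at rest; the cover is within 5 mm of fully shut, square within 0.03 rad; the damper is at 1.48 rad or more (within 0.09 of fully open) (all of step 3 and x of cover in the frame of dryer below 0.028 m and angle between the x axis of cover and the x axis of dryer, either way round below 0.03 rad and value of joint damper above 1.48 rad and linear speed of cover below 0.01 m/s); the robot touches nothing.
It fails at once if the bottle is moved more than 30 mm or toppled (distance of solvent from where it was at the start of the episode above 0.03 m or angle between solvent's own z axis and vertical above 0.5 rad).
It fails at once if the screwdriver is moved more than 30 mm or toppled (distance of driver from where it was at the start of the episode above 0.03 m).
It fails at once if the pry bar is moved more than 30 mm or toppled (distance of pry_bar from where it was at the start of the episode above 0.03 m).
Of washed0, washed1, washed2 only 2 to 3 are there at a start; the rules pass over those that are not, and their reading is None.
Of dried0, dried1 only 1 to 2 are there at a start; the rules pass over those that are not, and their reading is None.
At some moment in a run one of washed0, washed1, washed2 may be knocked a few centimetres aside while the robot is not near it.
It also fails if it takes over 210 s, if anything falls off the work surface, if the arm or the gripper's body presses on something with over 40 N, if the wrist force passes 120 N, or if a joint passes its speed limit or range.

## Working session

There is one attempt and no reset: what is moved stays moved. The work goes in short steps, Python scripts to look and compute and a shell command to move; the robot and the scene stay as the last step left them, time stands still between calls to the robot, and variables do not carry over. Pictures are saved under pics/ and viewed, at most 14 in all, crops included, and the job is handed in when it is done.

```bash
mkdir -p pics; ls; cat > h.py <<'E'
import numpy as np, cv2
from station import robot
def save(cam,name):
    im=robot.camera(cam); cv2.imwrite(f'pics/{name}.png',im[:,:,::-1]); return im
def ray(cam,px,P=None):
    p=P or robot.camera_params(cam); K=np.array(p['camera_matrix']);R=np.array(p['R']);t=np.array(p['t'])
    d=R.T@np.linalg.inv(K)@np.array([px[0],px[1],1.0]); return -R.T@t,d/np.linalg.norm(d)
def atz(cam,px,z,P=None):
    c,d=ray(cam,px,P); return c+d*(z-c[2])/d[2]
def tri(rays):
    A=sum(np.eye(3)-np.outer(d,d) for c,d in rays); b=sum((np.eye(3)-np.outer(d,d))@c for c,d in rays)
    return np.linalg.solve(A,b)
def proj(cam,X,P=None):
    p=P or robot.camera_params(cam); v=np.array(p['camera_matrix'])@(np.array(p['R'])@np.array(X)+np.array(p['t'])); return v[:2]/v[2]
E
python3 - <<'E'
from h import *
np.set_printoptions(precision=4,suppress=True)
a=save('scene','s0');b=save('side','d0')
cv2.imwrite('pics/w0.png',robot.camera('wrist')[:,:,::-1])
for c in ('scene','side'):
    for q in ['dryer','cover','knob_left','knob_right','damper','damper_tip','wash_tray','dry_tray','washed0','dried0','solvent']:
        r=robot.regions_of(c,q)
        print(c,q,[(round(x['conf'],2),np.round(x['pixel']).tolist(),int(x['mask'].sum())) for x in r[:5]])
    p=robot.camera_params(c);print(-np.array(p['R']).T@p['t'])
o=robot.observe();print(o['tcp_pos'],o['ee_rot'],o['ft_force'])
E
```

```text
pics
scene dryer [(0.92, [331.0, 227.0], 13110)]
scene cover [(0.75, [284.0, 199.0], 4108)]
scene knob_left [(0.63, [284.0, 197.0], 3978)]
scene knob_right [(0.75, [282.0, 200.0], 4077)]
scene damper [(0.61, [169.0, 326.0], 615)]
scene damper_tip [(0.44, [378.0, 191.0], 166)]
scene wash_tray [(0.89, [187.0, 238.0], 2993)]
scene dry_tray [(0.66, [353.0, 155.0], 2245)]
scene washed0 [(0.81, [192.0, 244.0], 241), (0.68, [204.0, 258.0], 237)]
scene dried0 [(0.2, [170.0, 329.0], 683)]
scene solvent [(0.72, [169.0, 327.0], 621)]
[ 1.0301 -0.4089  0.9594]
side dryer [(0.82, [301.0, 202.0], 16359)]
side cover [(0.58, [256.0, 219.0], 6339), (0.27, [300.0, 198.0], 16312)]
side knob_left [(0.95, [256.0, 218.0], 6178)]
side knob_right [(0.8, [256.0, 217.0], 6467), (0.65, [299.0, 198.0], 16587)]
side damper [(0.64, [301.0, 199.0], 16507), (0.54, [268.0, 142.0], 180)]
side damper_tip [(0.53, [270.0, 138.0], 176)]
side wash_tray [(0.73, [277.0, 350.0], 6863), (0.52, [422.0, 358.0], 1170)]
side dry_tray [(0.7, [188.0, 168.0], 3015)]
side washed0 [(0.93, [288.0, 346.0], 494), (0.82, [312.0, 328.0], 481)]
side dried0 [(0.18, [396.0, 292.0], 429)]
side solvent [(0.89, [421.0, 356.0], 1164)]
[ 0.1731 -0.773   0.9141]
[0.2289 0.6084 0.2226] [-0.5622 -3.0909  0.    ] [-0.4871 -0.035   0.0277]
```

View pics/s0.png

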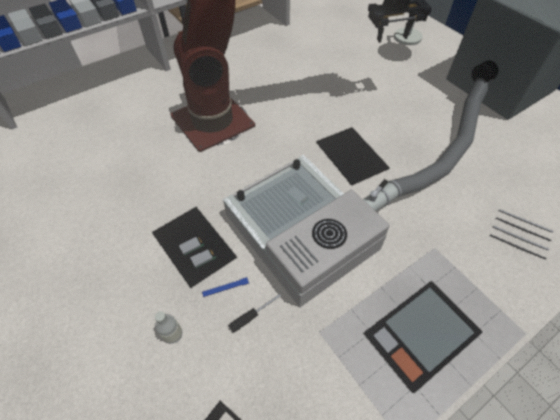

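View pics/d0.png

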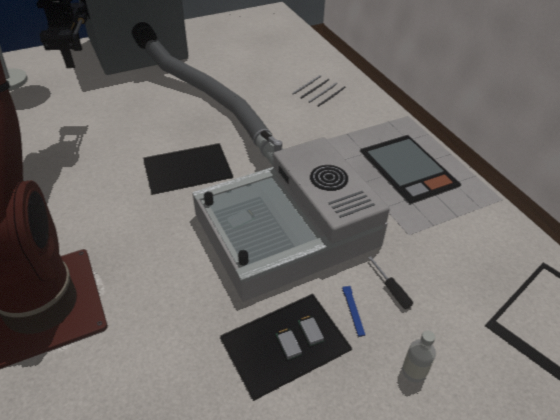

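```bash
python3 - <<'E'
from h import *
a=cv2.imread('pics/s0.png');b=cv2.imread('pics/d0.png')
A=cv2.resize(a[145:310,210:410],None,fx=3,fy=3,interpolation=cv2.INTER_CUBIC)
cv2.imwrite('pics/c1.png',A)
B=cv2.resize(b[125:305,185:395],None,fx=3,fy=3,interpolation=cv2.INTER_CUBIC)
cv2.imwrite('pics/c2.png',B)
E
```

```text
(no output)
```

View pics/c1.png

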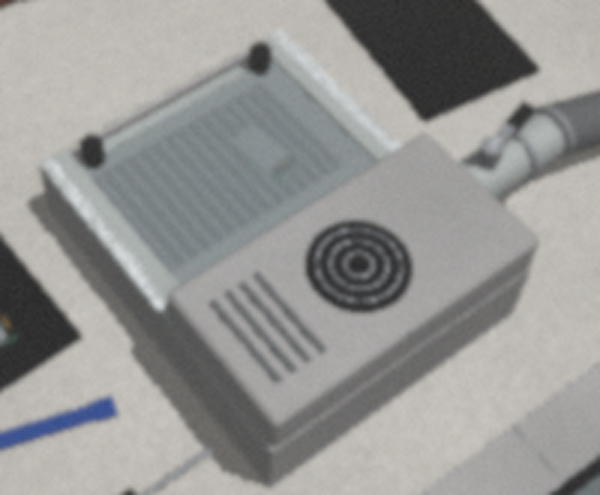

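View pics/c2.png

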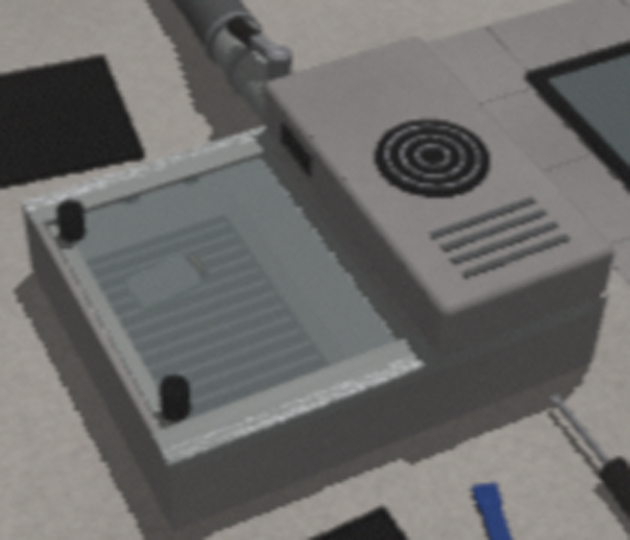

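```bash
cat >> h.py <<'E'
def D2W(x,y,z,q):
    c,s=np.cos(q[2]),np.sin(q[2]); return np.array([q[0]+c*x-s*y,q[1]+s*x+c*y,z])
def W2D(X,q):
    c,s=np.cos(q[2]),np.sin(q[2]); a=X[0]-q[0];b=X[1]-q[1]; return np.array([c*a+s*b,-s*a+c*b,X[2]])
E
python3 - <<'E'
from h import *
from scipy.optimize import least_squares
np.set_printoptions(precision=4,suppress=True)
s=lambda u,v:('scene',(210+u/3,145+v/3)); d=lambda u,v:('side',(185+u/3,125+v/3))
obs=[(.128,.146,.1285,s(425,133)),(.128,-.146,.1285,s(170,292)),(.278,.146,.1285,s(539,242)),(.278,-.146,.1285,s(275,432)),
(.128,.146,.1285,d(266,85)),(.278,.146,.1285,d(415,36)),(.128,-.146,.1285,d(447,314)),(.278,-.146,.1285,d(614,255)),
(-.062,.1,.1,s(259,45)),(-.062,-.1,.1,s(92,142)),(-.062,.1,.1,d(70,206)),(-.062,-.1,.1,d(174,382))]
P={c:robot.camera_params(c) for c in('scene','side')}
f=lambda q:np.concatenate([proj(o[3][0],D2W(*o[:3],q),P[o[3][0]])-o[3][1] for o in obs])
best=min((least_squares(f,[.55,0,y],loss='soft_l1') for y in(-1,-.5,0,.5,1)),key=lambda r:r.cost)
q=best.x;print(q,np.degrees(q[2]));print(f(q).reshape(-1,2))
for n,a,b in[('kl',s(259,45),d(70,206)),('kr',s(92,142),d(174,382)),('FL',s(425,133),d(266,85)),('mod',s(262,150),d(163,280)),('tip?',s(522,115),d(240,25))]:
    X=tri([ray(*a),ray(*b)]);print(n,X,W2D(X,q))
for c in P:
  for n,z in[('dry_tray',.009),('wash_tray',.009),('washed0',.018)]:
    robot.camera(c)
    for r in robot.regions_of(c,n)[:2]:
        m=r['mask'].astype(np.uint8);cs=max(cv2.findContours(m,0,2)[0],key=cv2.contourArea)
        w=np.array([atz(c,p[0],z,P[c])[:2] for p in cs],np.float32);rc=cv2.minAreaRect(w)
        print(c,n,round(r['conf'],2),np.round(rc[0],3),np.round(rc[1],3),rc[2], W2D([*rc[0],z],q))
for n,X in[('pivot',(.17,.195,.109)),('tipopen',(.17,.25,.109)),('tipshut',(.115,.195,.109))]:
    W=D2W(*X,q);print(n,W,(proj('scene',W)-[210,145])*3,(proj('side',W)-[185,125])*3,np.hypot(*W[:2]))
E
```

```text
[ 0.4728 -0.0241  0.0171] 0.9796530604106609
[[ 0.1291 -0.7987]
 [-2.5506  0.3388]
 [ 1.3651 -0.0899]
 [-0.8111 -0.8536]
 [-0.7405 -2.1842]
 [ 2.1731 -1.5015]
 [-0.2728 -0.3005]
 [ 2.5796 -2.2734]
 [ 0.0754  1.3646]
 [-0.7463  0.0426]
 [-0.1875  0.1344]
 [-0.3747  0.7765]]
kl [0.4084 0.0741 0.1034] [-0.0627  0.0992  0.1034]
kr [ 0.4139 -0.1236  0.1003] [-0.0606 -0.0985  0.1003]
FL [0.5988 0.1232 0.1238] [0.1285 0.1451 0.1238]
mod [0.469  0.0371 0.0271] [-0.0027  0.0613  0.0271]
tip? [0.624  0.2278 0.1046] [0.1556 0.2493 0.1046]
scene dry_tray 0.94 [0.423 0.3  ] [0.157 0.222] 83.59365844726562 [-0.0445  0.3253  0.009 ]
scene wash_tray 0.95 [ 0.428 -0.299] [0.23  0.152] 3.888192653656006 [-0.0498 -0.2743  0.009 ]
scene wash_tray 0.33 [0.534 0.417] [0.416 1.173] 1.0522750616073608 [0.0687 0.4402 0.009 ]
scene washed0 0.6 [ 0.434 -0.305] [0.061 0.037] 86.64503479003906 [-0.0437 -0.2804  0.018 ]
scene washed0 0.58 [ 0.488 -0.297] [0.062 0.036] 85.78058624267578 [ 0.0109 -0.2734  0.018 ]
side dry_tray 0.79 [0.419 0.296] [0.16  0.221] 83.38815307617188 [-0.0482  0.3211  0.009 ]
side wash_tray 0.74 [ 0.426 -0.302] [0.221 0.152] 3.5584447383880615 [-0.0514 -0.2768  0.009 ]
side wash_tray 0.52 [0.419 0.296] [0.16  0.221] 83.050537109375 [-0.0478  0.321   0.009 ]
side washed0 0.64 [ 0.484 -0.302] [0.068 0.037] 86.67120361328125 [ 0.0061 -0.2776  0.018 ]
pivot [0.6394 0.1738 0.109 ] [492.2402 148.0155] [282.502   51.1404] 0.6626000564849109
tipopen [0.6385 0.2288 0.109 ] [534.6426 120.8211] [254.705   16.6984] 0.6782159801596905
tipshut [0.5844 0.1729 0.109 ] [451.7931 110.8995] [224.5267  68.0947] 0.6094369097737125
```

```bash
python3 -m jog '[[[0.0375,-0.031,0],1.8,0],[[0.0375,-0.031,0],1.8,0],[[0.0375,-0.031,0],1.8,0],[[0.0375,-0.031,0],1.8,0]]' 20
python3 -m jog '[[[0.0375,-0.031,0],1.8,0],[[0.0375,-0.031,0],1.8,0],[[0.0375,-0.031,0],1.8,0],[[0.0375,-0.031,0],1.8,0]]'
python3 -m jog '[[[0.0375,-0.031,0],1.8,0],[[0.0375,-0.031,0],1.8,0],[[0.0375,-0.031,0],1.8,0],[[0.0375,-0.031,0],1.8,0],[[0,0,0],0,0]]'
python3 - <<'E'
from h import *
o=robot.observe();print(o['tcp_pos'],o['ee_rot'],o['ft_force'])
robot.camera('wrist')
save('wrist','w1')
E
```

```text
time_s: 2.18
tcp_pos: [0.3584, 0.5009, 0.2227]
ee_rot: [0.364, 3.12, 0.0]
ft_force: [-0.0, 1.0, -0.0]
gripper_width: 0.0679
grip_force: 0.0
time_s: 2.52
tcp_pos: [0.4871, 0.3945, 0.2229]
ee_rot: [0.168, 3.137, 0.001]
ft_force: [1.1, 0.8, -0.2]
gripper_width: 0.0414
grip_force: 0.0
time_s: 2.93
tcp_pos: [0.6206, 0.28, 0.2222]
ee_rot: [-0.013, 3.138, -0.008]
ft_force: [0.4, -2.6, -1.0]
gripper_width: 0.0086
grip_force: 0.0
[0.62064587 0.28001593 0.22223406] [-0.01266817  3.13844024 -0.00791108] [ 0.37507117 -2.64073625 -1.03312062]
```

View pics/w1.png

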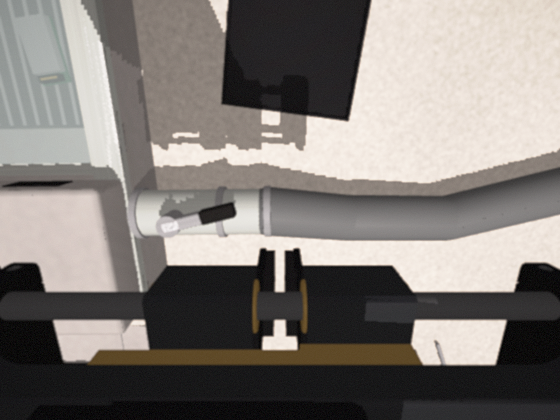

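```bash
python3 - <<'E'
from h import *
np.set_printoptions(precision=4,suppress=True)
q=[.4728,-.0241,.0171]
o=robot.observe();print(o['tcp_pos'],o['ee_rot'])
P=robot.camera_params('wrist')
for n,px,z in[('pivot',(168,228),.109),('tip',(236,210),.109),('ductend',(268,189),.085),('ductend2',(268,236),.085),('mod',(40,45),.036),('trayc',(223,104),.009),('trayc2',(348,120),.009),('houseFL',(110,172),.1285)]:
    X=atz('wrist',px,z,P);print(n,X,W2D(X,q))
E
```

```text
[0.6158 0.2873 0.2222] [-0.0201  3.1415 -0.0015]
pivot [0.6339 0.1816 0.109 ] [0.1646 0.2029 0.109 ]
tip [0.6154 0.2465 0.109 ] [0.1472 0.2681 0.109 ]
ductend [0.6006 0.2753 0.085 ] [0.1329 0.2972 0.085 ]
ductend2 [0.6503 0.2753 0.085 ] [0.1826 0.2963 0.085 ]
mod [0.4657 0.0433 0.036 ] [-0.006   0.0675  0.036 ]
trayc [0.5188 0.221  0.009 ] [0.0502 0.2442 0.009 ]
trayc2 [0.5348 0.3654 0.009 ] [0.0686 0.3884 0.009 ]
houseFL [0.5778 0.1456 0.1285] [0.1079 0.1678 0.1285]
```

```bash
python3 -m jog '[[[0.022,-0.031,0],0,0],[[0.022,-0.031,0],0,0],[[0,0,-0.03],0,0],[[0,0,-0.03],0,0],[[0,0,-0.02],0,0]]'
python3 -m jog '[[[0,0,-0.02],0,0],[[0,0,-0.02],0,0],[[0,0,0],0,0],[[0,0,0],0,0]]'
```

```text
time_s: 3.45
tcp_pos: [0.6568, 0.2286, 0.14]
ee_rot: [0.028, -3.139, -0.0]
ft_force: [0.5, 1.0, -1.1]
gripper_width: 0.0006
grip_force: 0.0
time_s: 3.78
tcp_pos: [0.6568, 0.2291, 0.1019]
ee_rot: [0.03, -3.139, 0.0]
ft_force: [0.2, 0.6, 0.3]
gripper_width: 0.0009
grip_force: 0.0
```

```bash
python3 -m jog '[[[-0.015,-0.007,0],0,0],[[-0.009,-0.001,0],0,0],[[-0.009,-0.001,0],0,0],[[-0.008,-0.004,0],0,0],[[-0.008,-0.004,0],0,0]]'
python3 -m jog '[[[-0.005,-0.005,0],0,0],[[-0.004,-0.005,0],0,0],[[-0.003,-0.003,0],0,0],[[-0.002,-0.003,0],0,0],[[0,-0.002,0],0,0]]'
```

```text
time_s: 4.2
tcp_pos: [0.6104, 0.2121, 0.105]
ee_rot: [-0.028, 3.137, 0.003]
ft_force: [5.2, 2.6, 0.7]
gripper_width: 0.0008
grip_force: 1.9
time_s: 4.62
tcp_pos: [0.5946, 0.1926, 0.1027]
ee_rot: [0.027, -3.141, -0.0]
ft_force: [-1.4, 2.8, 2.0]
gripper_width: 0.0005
grip_force: 1.3
```

```bash
for i in 1; do python3 -m jog '[[[0,-0.003,-0.002],0,0],[[0,-0.002,0],0,0],[[0,0,0],0,0]]'; python3 -m jog '[[[0,-0.003,0],0,0],[[0,0,0],0,0]]'; python3 -m jog '[[[0,-0.003,0],0,0],[[0,0,0],0,0]]'; done | grep -E 'tcp|force'
```

```text
tcp_pos: [0.595, 0.1909, 0.1008]
ft_force: [-0.7, 9.4, 3.7]
grip_force: 5.0
tcp_pos: [0.5949, 0.1908, 0.1009]
ft_force: [1.5, 17.7, 0.9]
grip_force: 8.6
tcp_pos: [0.5949, 0.1906, 0.1009]
ft_force: [2.8, 24.1, -0.9]
grip_force: 12.2
```

```bash
python3 -m jog '[[[0,0.025,0],0,0],[[0,0,0.03],0,0.05],[[0,0,0.03],0,0.05],[[-0.02,-0.015,0.03],0,0.05],[[-0.03,-0.023,0.01],0,0.05]]'
python3 -m jog '[[[-0.03,-0.023,0],0,0.05],[[-0.03,-0.023,0],0,0.05],[[-0.03,-0.023,0],0,0.05],[[-0.02,-0.014,0],0,0.05],[[-0.015,-0.012,0],0,0.05]]'
python3 -m jog '[[[0,0,0],0,0.05],[[0,0,0],0,0.05],[[0,0,0],0,0.05]]'
python3 - <<'E'
from h import *
im=save('wrist','w2')
o=robot.observe();print(o['tcp_pos'],o['ee_rot'])
for n in('knob_left','dried0','washed0'):
    for r in robot.regions_of('wrist',n)[:3]: print(n,r['conf'],r['pixel'],r['mask'].sum())
E
```

```text
time_s: 5.62
tcp_pos: [0.5471, 0.17, 0.2035]
ee_rot: [-0.03, 3.138, 0.001]
ft_force: [-0.0, -0.9, 0.5]
gripper_width: 0.0196
grip_force: 0.0
time_s: 6.03
tcp_pos: [0.4179, 0.0716, 0.1999]
ee_rot: [0.025, -3.14, 0.001]
ft_force: [-0.3, -0.1, -0.2]
gripper_width: 0.0477
grip_force: 0.0
time_s: 6.28
tcp_pos: [0.4205, 0.0738, 0.2005]
ee_rot: [0.027, -3.141, 0.0]
ft_force: [0.6, 0.4, 0.7]
gripper_width: 0.0498
grip_force: 0.0
[0.42070397 0.07402837 0.20040008] [ 2.72815735e-02 -3.14119852e+00  7.98098064e-04]
knob_left 0.79 [196.9, 228.9] 25154
washed0 0.74 [4.2, 241.3] 163
```

View pics/w2.png

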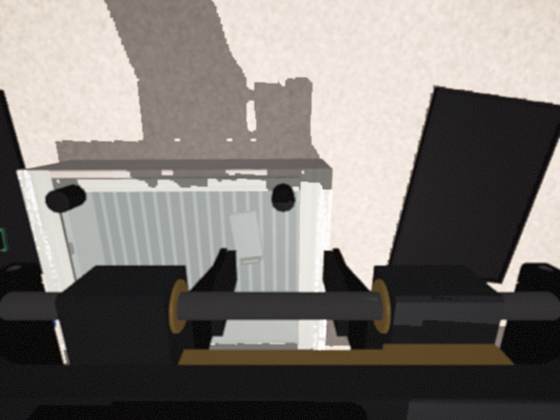

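```bash
python3 - <<'E'
from h import *
np.set_printoptions(precision=4,suppress=True)
q=[.4728,-.0241,.0171]
P=robot.camera_params('wrist');print(robot.observe()['tcp_pos'])
for n,px,z in[('kl',(284,197),.086),('kr',(66,198),.086),('FRin',(23,172),.0785),('FLin',(331,186),.0785),('mod',(246,235),.036),('m1',(231,213),.036),('m2',(257,211),.036),('m3',(241,263),.022)]:
    X=atz('wrist',px,z,P);print(n,X,W2D(X,q))
E
```

```text
[0.4206 0.0741 0.2003]
kl [0.4075 0.0777 0.086 ] [-0.0636  0.1029  0.086 ]
kr [ 0.4116 -0.1232  0.086 ] [-0.0628 -0.098   0.086 ]
FRin [ 0.3895 -0.1636  0.0785] [-0.0857 -0.1381  0.0785]
FLin [0.3981 0.1215 0.0785] [-0.0722  0.1468  0.0785]
mod [0.4649 0.0365 0.036 ] [-0.0069  0.0608  0.036 ]
m1 [0.4392 0.0204 0.036 ] [-0.0329  0.0451  0.036 ]
m2 [0.4364 0.0491 0.036 ] [-0.0351  0.0738  0.036 ]
m3 [0.5068 0.0283 0.022 ] [0.0349 0.0519 0.022 ]
```

```bash
python3 -m jog '[[[0,0.002,-0.04],0,0.05],[[0,0,-0.04],0,0.05],[[-0.005,0,-0.025],0,0.05],[[0,0,-0.011],0,0.05],[[0,0,0],0,0.05]]'
python3 -m jog '[[[0,0,0],0,0.05],[[0,0,0],0,0]]' 20;python3 -m jog '[[[0,0,0],0,0],[[0,0,0],0,0],[[0,0,0],0,0],[[0,0,0],0,0]]'
```

```text
time_s: 6.9
tcp_pos: [0.4132, 0.0753, 0.0817]
ee_rot: [0.028, -3.136, 0.004]
ft_force: [0.3, 0.2, 0.2]
gripper_width: 0.0501
grip_force: 0.0
time_s: 7.07
tcp_pos: [0.4162, 0.0761, 0.0855]
ee_rot: [-0.027, 3.14, 0.0]
ft_force: [0.5, -0.3, 0.4]
gripper_width: 0.0479
grip_force: 0.0
time_s: 7.4
tcp_pos: [0.4155, 0.0759, 0.085]
ee_rot: [-0.027, 3.141, 0.001]
ft_force: [0.0, 0.5, -0.3]
gripper_width: 0.0245
grip_force: 0.0
```

```bash
python3 -m jog '[[[0,0,0],0,0],[[0,0,0],0,0]]' ; python3 -m jog '[[[0.004,0,0],0,0],[[0.005,0,0],0,0],[[0.003,0,0],0,0],[[0,0,0],0,0]]'
```

```text
time_s: 7.57
tcp_pos: [0.4154, 0.0761, 0.0849]
ee_rot: [-0.027, 3.141, 0.001]
ft_force: [-0.7, 1.3, 3.7]
gripper_width: 0.0214
grip_force: 20.0
time_s: 7.9
tcp_pos: [0.4253, 0.0772, 0.0843]
ee_rot: [0.028, -3.137, -0.002]
ft_force: [-10.1, 6.1, 9.0]
gripper_width: 0.0209
grip_force: 20.0
```

```bash
python3 -m jog '[[[0,0,0],0,0.05],[[0,0,0],0,0.05],[[0,0,0],0,0.05],[[0,0,0.03],0,0.05],[[0,-0.04,0],0,0.05]]' 20
python3 -m jog '[[[0,-0.04,0],0,0.05],[[0,-0.04,0],0,0.05],[[0,-0.04,0],0,0.05],[[-0.005,-0.04,0],0,0.05],[[0,0,0],0,0.05]]'
python3 -m jog '[[[0,0,0],0,0.05],[[0,0,0],0,0.05]]'
```

```text
time_s: 8.32
tcp_pos: [0.4297, 0.0411, 0.118]
ee_rot: [-0.038, 3.136, 0.004]
ft_force: [2.6, 0.5, 1.1]
gripper_width: 0.0455
grip_force: 0.0
time_s: 8.73
tcp_pos: [0.421, -0.1319, 0.1149]
ee_rot: [-0.013, 3.141, -0.004]
ft_force: [-0.6, 0.1, -0.2]
gripper_width: 0.0496
grip_force: 0.0
time_s: 8.9
tcp_pos: [0.4222, -0.1242, 0.1145]
ee_rot: [0.026, -3.141, -0.0]
ft_force: [-0.1, 0.3, -0.6]
gripper_width: 0.05
grip_force: 0.0
```

```bash
python3 -m jog '[[[-0.006,0.001,-0.03],0,0.05],[[0,0,0],0,0],[[0,0,0],0,0],[[0,0,0],0,0],[[0,0,0],0,0]]' 25
python3 -m jog '[[[0,0,0],0,0],[[0,0,0],0,0],[[0,0,0],0,0]]'|grep -E "tcp|force|width"
python3 -m jog '[[[0.006,0,0],0,0],[[0.006,0,0],0,0],[[0.006,0,0],0,0],[[0.004,0,0],0,0],[[0,0,0],0,0]]'
```

```text
time_s: 9.32
tcp_pos: [0.4172, -0.1229, 0.0856]
ee_rot: [-0.029, 3.14, -0.0]
ft_force: [0.9, -1.0, -0.2]
gripper_width: 0.0309
grip_force: 0.0
tcp_pos: [0.417, -0.123, 0.0853]
ft_force: [-0.3, 2.4, 4.1]
gripper_width: 0.0208
grip_force: 25.0
time_s: 9.98
tcp_pos: [0.4374, -0.1238, 0.0846]
ee_rot: [0.027, -3.139, 0.001]
ft_force: [-5.6, -1.5, 6.6]
gripper_width: 0.0207
grip_force: 25.0
```

```bash
f(){ grep -E "tcp|force|width"|tr '\n' ' ';echo; }
python3 -m jog '[[[0,0,0],0,0.05],[[0,0,0],0,0.05],[[0,0,0],0,0.05],[[0,0,0.03],0,0.05],[[0,0.04,0],0,0.05]]'|f
python3 -m jog '[[[0,0.04,0],0,0.05],[[0,0.04,0],0,0.05],[[0,0.04,0],0,0.05],[[-0.013,0.04,0],0,0.05],[[0,0,0],0,0.05]]'|f
python3 -m jog '[[[0,0,0],0,0.05],[[0,0,0],0,0.05],[[0,0,-0.03],0,0.05],[[0,0,0],0,0.05],[[0,0,0],0,0]]'|f
python3 -m jog '[[[0,0,0],0,0],[[0,0,0],0,0],[[0,0,0],0,0],[[0,0,0],0,0],[[0,0,0],0,0]]'|f
python3 -m jog '[[[0.006,0,0],0,0],[[0.006,0,0],0,0],[[0.006,0,0],0,0],[[0.005,0,0],0,0],[[0,0,0],0,0]]'|f
```

```text
tcp_pos: [0.4402, -0.0891, 0.1182] ft_force: [2.3, 0.4, 1.3] gripper_width: 0.0457 grip_force: 0.0 
tcp_pos: [0.4235, 0.0837, 0.1145] ft_force: [0.6, 0.8, 0.0] gripper_width: 0.0501 grip_force: 0.0 
tcp_pos: [0.4244, 0.0748, 0.0839] ft_force: [0.4, -0.5, 0.7] gripper_width: 0.0475 grip_force: 0.0 
tcp_pos: [0.4258, 0.0763, 0.0851] ft_force: [0.1, -0.5, 2.3] gripper_width: 0.0215 grip_force: 25.0 
tcp_pos: [0.4471, 0.0779, 0.0845] ft_force: [-8.4, 5.7, 6.1] gripper_width: 0.0214 grip_force: 25.0
```

```bash
f(){ grep -E "tcp|force|width"|tr '\n' ' ';echo; }
python3 -m jog '[[[0,0,0],0,0.05],[[0,0,0],0,0.05],[[0,0,0],0,0.05],[[0,0,0.03],0,0.05],[[0,-0.04,0],0,0.05]]'|f
python3 -m jog '[[[0,-0.04,0],0,0.05],[[0,-0.04,0],0,0.05],[[0,-0.04,0],0,0.05],[[-0.01,-0.041,0],0,0.05],[[0,0,0],0,0.05]]'|f
python3 -m jog '[[[0,0,0],0,0.05],[[0,0,0],0,0.05],[[0,0,-0.03],0,0.05],[[0,0,0],0,0.05],[[0,0,0],0,0]]'|f
python3 -m jog '[[[0,0,0],0,0],[[0,0,0],0,0],[[0,0,0],0,0],[[0,0,0],0,0],[[0,0,0],0,0]]'|f
python3 -m jog '[[[0.006,0,0],0,0],[[0.006,0,0],0,0],[[0.006,0,0],0,0],[[0.005,0,0],0,0],[[0,0,0],0,0]]'|f
python3 -m jog '[[[0,0,0],0,0.05],[[0,0,0],0,0.05],[[0,0,0],0,0.05],[[0,0,0.03],0,0.05],[[0,0.04,0],0,0.05]]'|f
python3 -m jog '[[[0,0.04,0],0,0.05],[[0,0.04,0],0,0.05],[[0,0.04,0],0,0.05],[[-0.011,0.041,0],0,0.05],[[0,0,0],0,0.05]]'|f
python3 -m jog '[[[0,0,0],0,0.05],[[0,0,0],0,0.05],[[0,0,-0.03],0,0.05],[[0,0,0],0,0.05],[[0,0,0],0,0]]'|f
python3 -m jog '[[[0,0,0],0,0],[[0,0,0],0,0],[[0,0,0],0,0],[[0,0,0],0,0],[[0,0,0],0,0]]'|f
python3 -m jog '[[[0.006,0,0],0,0],[[0.006,0,0],0,0],[[0.006,0,0],0,0],[[0.005,0,0],0,0],[[0,0,0],0,0]]'|f
```

```text
tcp_pos: [0.4508, 0.0422, 0.1181] ft_force: [1.9, -0.2, 0.8] gripper_width: 0.0453 grip_force: 0.0 
tcp_pos: [0.4366, -0.132, 0.1149] ft_force: [-0.2, 0.1, 0.1] gripper_width: 0.0497 grip_force: 0.0 
tcp_pos: [0.4375, -0.1229, 0.0838] ft_force: [-0.3, -0.1, 0.7] gripper_width: 0.0477 grip_force: 0.0 
tcp_pos: [0.4388, -0.1232, 0.0851] ft_force: [-1.9, 4.6, 5.2] gripper_width: 0.0214 grip_force: 25.0 
tcp_pos: [0.461, -0.1247, 0.0847] ft_force: [-4.4, -1.9, 5.6] gripper_width: 0.0211 grip_force: 25.0 
tcp_pos: [0.4633, -0.0905, 0.1183] ft_force: [1.4, 0.4, 0.4] gripper_width: 0.0454 grip_force: 0.0 
tcp_pos: [0.449, 0.084, 0.1146] ft_force: [-0.5, 0.2, -0.3] gripper_width: 0.0501 grip_force: 0.0 
tcp_pos: [0.4497, 0.0745, 0.0838] ft_force: [-0.1, 0.3, 0.5] gripper_width: 0.0477 grip_force: 0.0 
tcp_pos: [0.4512, 0.0759, 0.0851] ft_force: [-0.5, -0.8, 2.6] gripper_width: 0.0207 grip_force: 25.0 
tcp_pos: [0.4726, 0.0775, 0.0846] ft_force: [-7.0, 4.5, 6.7] gripper_width: 0.0214 grip_force: 25.0
```

```bash
f(){ grep -E "tcp|force|width"|tr '\n' ' ';echo; }
python3 -m jog '[[[0,0,0],0,0.05],[[0,0,0],0,0.05],[[0,0,0],0,0.05],[[0,0,0.03],0,0.087],[[-0.01,-0.03,0.04],0,0.087]]'|f
python3 -m jog '[[[-0.01,-0.03,0.02],0,0.087],[[-0.01,-0.02,0],0,0.087],[[-0.01,-0.02,0],0,0.087],[[-0.003,0,0],0,0.087],[[0,0,0],0,0.087]]'|f
python3 -m jog '[[[0,0,0],0,0.087],[[0,0,0],0,0.087]]'|f
python3 - <<'E'
from h import *
im=save('wrist','w3')
E
```

```text
tcp_pos: [0.465, 0.0548, 0.1466] ft_force: [1.4, 0.3, 0.5] gripper_width: 0.0465 grip_force: 0.0 
tcp_pos: [0.432, -0.0192, 0.1675] ft_force: [0.5, -0.6, 0.5] gripper_width: 0.0797 grip_force: 0.0 
tcp_pos: [0.4329, -0.0175, 0.1672] ft_force: [-1.3, -0.1, 0.4] gripper_width: 0.0854 grip_force: 0.0
```

View pics/w3.png

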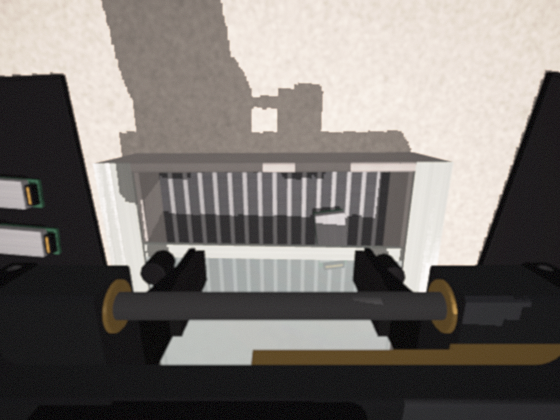

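```bash
python3 - <<'E'
from h import *
np.set_printoptions(precision=4,suppress=True)
q=[.4728,-.0241,.0171]
for n,px,z in[('eR',(150,246),.072),('eL',(400,248),.072),('knobR',(158,265),.1),('front',(290,170),.0785),('m',(330,215),.036)]:
    X=atz('wrist',px,z);print(n,X,W2D(X,q))
E
```

```text
eR [ 0.4624 -0.1339  0.072 ] [-0.0123 -0.1096  0.072 ]
eL [0.4605 0.0912 0.072 ] [-0.0103  0.1155  0.072 ]
knobR [ 0.4669 -0.1166  0.1   ] [-0.0075 -0.0924  0.1   ]
front [ 0.3906 -0.01    0.0785] [-0.0819  0.0155  0.0785]
m [0.4417 0.0325 0.036 ] [-0.0302  0.0571  0.036 ]
```

```bash
f(){ grep -E "tcp|force|width|rot"|tr '\n' ' ';echo; }
python3 -m jog '[[[-0.005,-0.006,-0.03],0,0.087],[[0,0,-0.03],0,0.087],[[0,0,-0.03],0,0.087],[[0,0,-0.02],0,0.087],[[0,0,0],0,0.087]]'|f
python3 -m jog '[[[0,0,0],0,0.087],[[0.008,0,0],0,0.087],[[0.008,0,0],0,0.087],[[0.008,0,0],0,0.087],[[0,0,0],0,0.087]]'|f
python3 -m jog '[[[0.008,0,0],0,0.087],[[0.008,0,0],0,0.087],[[0.008,0,0],0,0.087],[[0.008,0,0],0,0.087],[[0,0,0],0,0.087]]'|f
```

```text
tcp_pos: [0.4249, -0.0241, 0.0536] ee_rot: [0.029, -3.135, 0.003] ft_force: [-0.7, 0.4, 0.4] gripper_width: 0.0873 grip_force: 0.0 
tcp_pos: [0.4538, -0.0242, 0.0582] ee_rot: [-0.027, 3.139, -0.0] ft_force: [-0.2, 1.3, -0.7] gripper_width: 0.087 grip_force: 0.0 
tcp_pos: [0.4846, -0.0243, 0.0574] ee_rot: [-0.027, 3.141, -0.0] ft_force: [0.1, -0.3, 0.1] gripper_width: 0.0872 grip_force: 0.0
```

```bash
f(){ grep -E "tcp|force|width|rot"|tr '\n' ' ';echo; }
python3 - <<'E'
from h import *
im=save('scene','s1')
cv2.imwrite('pics/s1c.png',cv2.resize(im[130:290,200:400,::-1],None,fx=3,fy=3,interpolation=cv2.INTER_CUBIC))
E
```

```text
(no output)
```

View pics/s1c.png

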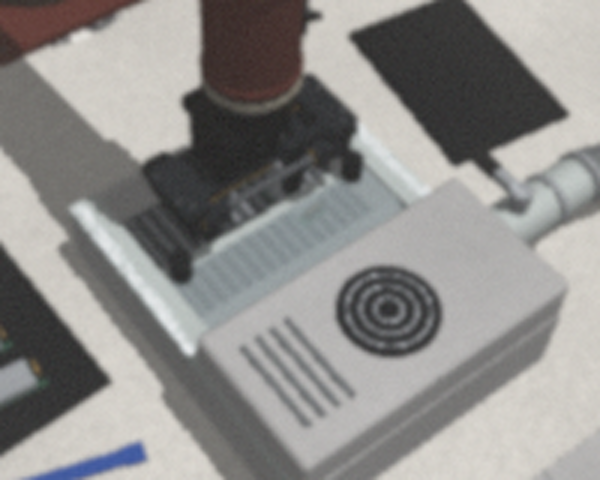

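```bash
python3 - <<'E'
from h import *
q=[.4728,-.0241,.0171]
for u,v in((178,258),(350,160)):
    X=atz('scene',(200+u/3,130+v/3),.093);print(X,W2D(X,q))
E
f(){ grep -E "tcp|force|width|rot"|tr '\n' ' ';echo; }
python3 -m jog '[[[0.008,0,0],0,0.087],[[0.008,0,0],0,0.087],[[0.008,0,0],0,0.087]]'|f
python3 -m jog '[[[0.008,0,0],0,0.087],[[0.006,0,0],0,0.087],[[0.004,0,0],0,0.087]]'|f
```

```text
[ 0.50747803 -0.12200124  0.093     ] [ 0.03299893 -0.0984799   0.093     ]
[0.50674775 0.07625697 0.093     ] [0.03565881 0.09976182 0.093     ]
tcp_pos: [0.5064, -0.0243, 0.057] ee_rot: [0.027, -3.139, -0.0] ft_force: [-6.7, -0.1, 3.1] gripper_width: 0.0869 grip_force: 3.0 
tcp_pos: [0.5249, -0.0243, 0.0571] ee_rot: [0.027, -3.14, -0.0] ft_force: [-7.0, 0.7, 2.8] gripper_width: 0.0872 grip_force: 3.0
```

```bash
f(){ grep -E "tcp|force|width|rot"|tr '\n' ' ';echo; }
python3 -m jog '[[[0.004,0,0],0,0.087],[[0.003,0,0],0,0.087],[[0,0,0],0,0.087]]'|f
python3 -m jog '[[[0.004,0,0],0,0.087],[[0.002,0,0],0,0.087],[[0,0,0],0,0.087]]'|f
python3 -m jog '[[[0.004,0,0],0,0.087],[[0,0,0],0,0.087]]'|f
```

```text
tcp_pos: [0.5262, -0.0247, 0.0558] ee_rot: [0.027, -3.128, -0.001] ft_force: [-25.9, -0.2, 16.5] gripper_width: 0.0867 grip_force: 13.2 
tcp_pos: [0.5267, -0.0247, 0.055] ee_rot: [0.026, -3.117, -0.003] ft_force: [-48.7, -0.7, 36.3] gripper_width: 0.0872 grip_force: 25.0 
tcp_pos: [0.527, -0.0248, 0.0545] ee_rot: [0.026, -3.11, -0.004] ft_force: [-64.9, 0.5, 48.2] gripper_width: 0.0865 grip_force: 33.0
```

```bash
f(){ grep -E "tcp|force|width|rot"|tr '\n' ' ';echo; }
python3 -m jog '[[[-0.02,0,0],0,0.087],[[-0.01,0,0],0,0.06],[[0,0,0.035],0,0.06],[[0,0.015,0.035],0,0.05],[[0,0.015,0.035],0,0.05]]'|f
python3 -m jog '[[[0,0.015,0.035],0,0.05],[[0,0.015,0.035],0,0.05],[[0.02,0,0],0,0.05],[[0,0,0],0,0.05],[[0,0,0],0,0.05]]'|f
python3 - <<'E'
from h import *
save('wrist','w4');np.set_printoptions(precision=4,suppress=True)
q=[.4728,-.0241,.0171];P=robot.camera_params('wrist');print(robot.observe()['tcp_pos'])
for r in robot.regions_of('wrist','dried0')[:3]:
    m=r['mask'].astype(np.uint8);cs=max(cv2.findContours(m,0,2)[0],key=cv2.contourArea)
    w=np.array([atz('wrist',p[0],.034,P)[:2] for p in cs],np.float32);rc=cv2.minAreaRect(w);print(r['conf'],r['pixel'],rc,W2D([*rc[0],0],q))
E
```

```text
tcp_pos: [0.5124, 0.005, 0.1639] ee_rot: [-0.023, 3.141, -0.0] ft_force: [1.9, 0.4, 0.7] gripper_width: 0.0684 grip_force: 0.0 
tcp_pos: [0.5334, 0.036, 0.2329] ee_rot: [-0.028, 3.139, 0.0] ft_force: [-0.2, 0.3, -0.4] gripper_width: 0.0509 grip_force: 0.0 
[0.5325 0.0355 0.2322]
0.76 [280.7, 139.5] ((0.47044193744659424, 0.03652358800172806), (0.06254932284355164, 0.030801286920905113), 7.219274997711182) [-0.0013  0.0607  0.    ]
```

View pics/w4.png

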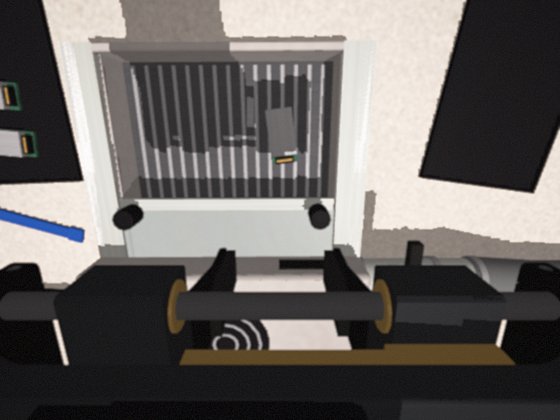

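```bash
f(){ grep -E "tcp|force|width|rot"|tr '\n' ' ';echo; }
python3 -m jog '[[[-0.031,0,0],3,0.05],[[-0.031,0.001,0],3,0.05],[[0,0,-0.035],0,0.05],[[0,0,-0.035],0,0.05],[[0,0,-0.03],0,0.05]]'|f
python3 -m jog '[[[0,0,-0.03],0,0.05],[[0,0,-0.03],0,0.05],[[0,0,-0.02],0,0.05],[[0,0,-0.015],0,0.05],[[0,0,0],0,0.05]]'|f
python3 -m jog '[[[0,0,0],0,0.05],[[0,0,0],0,0.05]]'|f
```

```text
tcp_pos: [0.4694, 0.0365, 0.1308] ee_rot: [-0.191, 3.135, 0.002] ft_force: [-0.0, 0.8, -0.6] gripper_width: 0.05 grip_force: 0.0 
tcp_pos: [0.4675, 0.0358, 0.0341] ee_rot: [0.19, -3.13, 0.002] ft_force: [-0.5, -0.0, -0.7] gripper_width: 0.0501 grip_force: 0.0 
tcp_pos: [0.4709, 0.0365, 0.0381] ee_rot: [-0.191, 3.135, 0.0] ft_force: [1.1, 0.6, -0.2] gripper_width: 0.0501 grip_force: 0.0
```

```bash
f(){ grep -E "tcp|force|width|rot"|tr '\n' ' ';echo; }
python3 -m jog '[[[0,0,-0.011],0,0.05],[[0,0,0],0,0.05],[[0,0,0],0,0.05]]'|f
python3 -m jog '[[[0,0,0],0,0.01],[[0,0,0],0,0.01],[[0,0,0],0,0.01],[[0,0,0],0,0.01],[[0,0,0],0,0.01]]' 25|f
python3 -m jog '[[[0,0,0],0,0.01],[[0,0,0.02],0,0.01],[[0,0,0.03],0,0.01],[[0,0,0.035],0,0.01],[[0,0,0.035],0,0.01]]'|f
```

```text
tcp_pos: [0.4703, 0.0367, 0.0261] ee_rot: [0.191, -3.135, 0.0] ft_force: [-0.2, 0.5, -0.4] gripper_width: 0.05 grip_force: 0.0 
tcp_pos: [0.4706, 0.0367, 0.0264] ee_rot: [-0.191, 3.135, 0.0] ft_force: [-0.4, 0.6, 1.6] gripper_width: 0.0296 grip_force: 24.9 
tcp_pos: [0.4697, 0.0363, 0.1472] ee_rot: [0.191, -3.134, 0.001] ft_force: [1.4, 0.9, -1.1] gripper_width: 0.0289 grip_force: 24.9
```

```bash
f(){ grep -E "tcp|force|width|rot"|tr '\n' ' ';echo; }
python3 -m jog '[[[-0.006,0.0327,0],-1.7,0.01],[[-0.006,0.0327,0],-1.7,0.01],[[-0.006,0.0327,0],-1.7,0.01],[[-0.006,0.0327,0],-1.7,0.01],[[-0.006,0.0327,0],-1.7,0.01]]'|f
python3 -m jog '[[[-0.006,0.0327,0],-1.7,0.01],[[-0.006,0.0327,0],-1.7,0.01],[[-0.006,0.0327,0],-1.7,0.01],[[0,0,-0.03],0,0.01],[[0,0,-0.03],0,0.01]]'|f
python3 -m jog '[[[0,0,-0.03],0,0.01],[[0,0,-0.02],0,0.01],[[0,0,0],0,0.01],[[0,0,0],0,0.01]]'|f
```

```text
tcp_pos: [0.4399, 0.2016, 0.1463] ee_rot: [0.044, 3.141, 0.0] ft_force: [0.4, -0.4, -0.2] gripper_width: 0.0299 grip_force: 24.9 
tcp_pos: [0.4226, 0.3015, 0.0866] ee_rot: [0.175, 3.134, 0.005] ft_force: [0.7, -0.1, -1.8] gripper_width: 0.0298 grip_force: 24.9 
tcp_pos: [0.4219, 0.2976, 0.0357] ee_rot: [-0.181, -3.135, 0.003] ft_force: [0.7, -0.7, -0.1] gripper_width: 0.0299 grip_force: 24.9
```

```bash
f(){ grep -E "tcp|force|width|rot"|tr '\n' ' ';echo; }
python3 -m jog '[[[0,0,-0.015],0,0.01],[[0,0,-0.008],0,0.01],[[0,0,0],0,0.01],[[0,0,0],0,0.01]]'|f
python3 -m jog '[[[0,0,-0.003],0,0.01],[[0,0,0],0,0.01],[[0,0,0],0,0.01]]'|f
```

```text
tcp_pos: [0.4228, 0.2984, 0.0141] ee_rot: [0.181, 3.136, 0.001] ft_force: [-0.3, 1.2, -1.1] gripper_width: 0.0296 grip_force: 24.9 
tcp_pos: [0.4227, 0.2984, 0.0107] ee_rot: [0.181, 3.136, 0.001] ft_force: [-0.6, 0.1, -0.4] gripper_width: 0.0299 grip_force: 24.9
```

```bash
f(){ grep -E "tcp|force|width|rot"|tr '\n' ' ';echo; }
python3 -m jog '[[[0,0,-0.002],0,0.01],[[0,0,0],0,0.045],[[0,0,0],0,0.045],[[0,0,0],0,0.045],[[0,0,0.02],0,0.045]]'|f
python3 -m jog '[[[0,0,0.04],0,0.05],[[0,0,0.04],0,0.05],[[0,0,0.04],0,0.05],[[0,0,0.04],0,0.05],[[0.03,0,0.02],0,0.05]]'|f
python3 -m jog '[[[0.03,0,0],0,0.05],[[0.01,0,0],0,0.05],[[0,0,0],0,0.05],[[0,0,0],0,0.05]]'|f
python3 - <<'E'
from h import *
save('wrist','w5');np.set_printoptions(precision=4,suppress=True)
P=robot.camera_params('wrist');print(robot.observe()['joints'],robot.observe()['tcp_pos'])
for n in ('dried0','washed0','dry_tray'):
  for r in robot.regions_of('wrist',n)[:2]:
    m=r['mask'].astype(np.uint8);cs=max(cv2.findContours(m,0,2)[0],key=cv2.contourArea)
    w=np.array([atz('wrist',p[0],.016,P)[:2] for p in cs],np.float32);rc=cv2.minAreaRect(w);print(n,r['conf'],r['pixel'],rc)
E
```

```text
tcp_pos: [0.4206, 0.2968, 0.0256] ee_rot: [-0.181, -3.133, 0.006] ft_force: [0.0, -0.1, -0.4] gripper_width: 0.0433 grip_force: 0.0 
tcp_pos: [0.4503, 0.3006, 0.214] ee_rot: [0.175, 3.135, 0.008] ft_force: [2.6, 2.3, 0.3] gripper_width: 0.0499 grip_force: 0.0 
tcp_pos: [0.4919, 0.2979, 0.2072] ee_rot: [-0.182, -3.135, 0.002] ft_force: [-0.4, 0.2, 0.5] gripper_width: 0.0503 grip_force: 0.0 
[-0.8288  0.19    0.2364  1.6836 -0.0465  1.2758  0.8726] [0.4913 0.2982 0.2072]
dried0 0.81 [273.6, 131.7] ((0.4225825071334839, 0.2980095148086548), (0.029402874410152435, 0.0600445419549942), 83.65155029296875)
dry_tray 0.81 [277.4, 104.5] ((0.4193134009838104, 0.3023511469364166), (0.1478450447320938, 0.2153683751821518), 82.8827133178711)
```

```bash
f(){ grep -E "tcp|rot"|tr '\n' ' ';echo; }
for i in 1 2; do :; done
python3 -m jog '[[[-0.0015,-0.033,0],-4.35,0.05],[[-0.0015,-0.033,0],-4.35,0.05],[[-0.0015,-0.033,0],-4.35,0.05],[[-0.0015,-0.033,0],-4.35,0.05],[[-0.0015,-0.033,0],-4.35,0.05]]'|f
python3 -m jog '[[[-0.0015,-0.033,0],-4.35,0.05],[[-0.0015,-0.033,0],-4.35,0.05],[[-0.0015,-0.033,0],-4.35,0.05],[[-0.0015,-0.033,0],-4.35,0.05],[[-0.0015,-0.033,0],-4.35,0.05]]'|f
python3 -m jog '[[[-0.0015,-0.033,0],-4.35,0.05],[[-0.0015,-0.033,0],-4.35,0.05],[[-0.0015,-0.033,0],-4.35,0.05],[[-0.0015,-0.033,0],-4.35,0.05],[[-0.0015,-0.033,0],-4.35,0.05]]'|f
python3 -m jog '[[[-0.0015,-0.033,0],-4.35,0.05],[[-0.0015,-0.033,0],-4.35,0.05],[[-0.0015,-0.033,0],-4.35,0.05],[[-0.0015,-0.033,0],-4.35,0.05],[[-0.0015,-0.033,0],-4.35,0.05]]'|f
python3 -m jog '[[[0,0,0],0,0.05],[[0,0,0],0,0.05]]'|f
python3 - <<'E'
from h import *
save('wrist','w6');np.set_printoptions(precision=4,suppress=True)
P=robot.camera_params('wrist');print(robot.observe()['joints'],robot.observe()['tcp_pos'])
for n in ('washed0','wash_tray'):
  for r in robot.regions_of('wrist',n)[:4]:
    m=r['mask'].astype(np.uint8);cs=max(cv2.findContours(m,0,2)[0],key=cv2.contourArea)
    w=np.array([atz('wrist',p[0],.016,P)[:2] for p in cs],np.float32);rc=cv2.minAreaRect(w);print(n,r['conf'],r['pixel'],rc)
E
```

```text
tcp_pos: [0.484, 0.1321, 0.2081] ee_rot: [-0.774, -3.044, -0.0] 
tcp_pos: [0.4766, -0.0327, 0.2083] ee_rot: [-1.334, -2.844, -0.001] 
tcp_pos: [0.4693, -0.1976, 0.2083] ee_rot: [-1.847, -2.541, -0.002] 
tcp_pos: [0.4624, -0.3624, 0.2082] ee_rot: [-2.293, -2.147, -0.002] 
tcp_pos: [0.4613, -0.3631, 0.2078] ee_rot: [-2.293, -2.146, 0.002] 
[-0.1213  0.2757  0.8579  1.6779 -0.2162  1.2882  0.7155] [ 0.4621 -0.3615  0.2078]
washed0 0.59 [251.6, 142.9] ((0.4320438802242279, -0.3030216693878174), (0.06218728795647621, 0.03087589330971241), 85.92141723632812)
washed0 0.59 [298.5, 127.7] ((0.48630982637405396, -0.29568666219711304), (0.06110886111855507, 0.029493873938918114), 86.56712341308594)
wash_tray 0.82 [239.7, 127.7] ((0.4291885793209076, -0.2971545457839966), (0.2150781899690628, 0.14690355956554413), 3.3239028453826904)
```

View pics/w6.png

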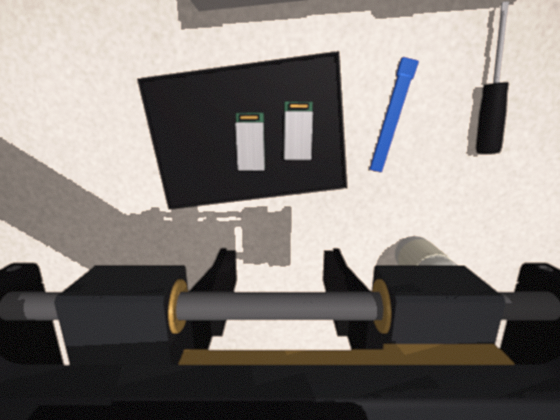

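```bash
f(){ grep -E "tcp|force|width|rot"|tr '\n' ' ';echo; }
python3 - <<'E'
from h import *
r=robot.regions_of('scene','solvent')
X1=atz('scene',(168,327),.065);X2=atz('side',(421,358),.065);print(X1,X2)
E
python3 -m jog '[[[0.013,0.033,0],0,0.04],[[0.013,0.0325,-0.03],0,0.04],[[0,0,-0.04],0,0.04],[[0,0,-0.04],0,0.04],[[0,0,-0.04],0,0.04]]'|f
python3 -m jog '[[[0,0,-0.02],0,0.04],[[0,0,0],0,0.04],[[0,0,0],0,0.04],[[0,0,0],0,0.04]]'|f
```

```text
[ 0.63157431 -0.45862926  0.065     ] [ 0.62285258 -0.46627596  0.065     ]
tcp_pos: [0.4885, -0.2968, 0.0601] ee_rot: [2.285, 2.155, 0.003] ft_force: [0.3, -0.4, -0.5] gripper_width: 0.04 grip_force: 0.0 
tcp_pos: [0.4885, -0.2994, 0.043] ee_rot: [2.288, 2.15, 0.002] ft_force: [0.3, -0.3, 0.6] gripper_width: 0.0404 grip_force: 0.0
```

```bash
f(){ grep -E "tcp|force|width|rot"|tr '\n' ' ';echo; }
python3 -m jog '[[[0,0.003,-0.02],0,0.04],[[0,0,-0.013],0,0.04],[[0,0,0],0,0.04],[[0,0,0],0,0.04]]'|f
python3 -m jog '[[[0,0,0],0,0.01],[[0,0,0],0,0.01],[[0,0,0],0,0.01],[[0,0,0],0,0.01]]' 25|f
python3 -m jog '[[[0,0,0.01],0,0.01],[[0,0,0.02],0,0.01],[[0,0,0.03],0,0.01],[[0,0,0.04],0,0.01],[[0,0,0.03],0,0.01]]'|f
```

```text
tcp_pos: [0.4874, -0.2964, 0.0087] ee_rot: [-2.29, -2.15, 0.0] ft_force: [0.9, 0.1, -0.2] gripper_width: 0.0399 grip_force: 0.0 
tcp_pos: [0.4877, -0.2968, 0.009] ee_rot: [2.29, 2.149, 0.001] ft_force: [-2.2, -0.6, 6.9] gripper_width: 0.0297 grip_force: 25.0 
tcp_pos: [0.4871, -0.297, 0.1411] ee_rot: [2.291, 2.149, -0.0] ft_force: [1.9, -0.5, -1.1] gripper_width: 0.03 grip_force: 25.0
```

```bash
f(){ grep -E "tcp|force|width|rot"|tr '\n' ' ';echo; }
python3 -m jog '[[[-0.0055,0.029,0],0.6,0.01],[[-0.0055,0.029,0],0.6,0.01],[[-0.0055,0.029,0],0.6,0.01],[[-0.0055,0.029,0],0.6,0.01],[[-0.0055,0.029,0],0.6,0.01]]'|f
python3 -m jog '[[[-0.0055,0.029,0],0.6,0.01],[[-0.0055,0.029,0],0.6,0.01],[[-0.0055,0.029,0],0.6,0.01],[[0,0,0],0,0.01],[[0,0,-0.03],0,0.01]]'|f
python3 -m jog '[[[0,0,-0.03],0,0.01],[[0,0,-0.02],0,0.01],[[0,0,-0.015],0,0.01],[[0,0,0],0,0.01],[[0,0,0],0,0.01]]'|f
```

```text
tcp_pos: [0.4592, -0.1503, 0.1387] ee_rot: [2.233, 2.209, 0.001] ft_force: [0.2, -0.4, -1.3] gripper_width: 0.0293 grip_force: 25.0 
tcp_pos: [0.4467, -0.0626, 0.1124] ee_rot: [2.192, 2.245, 0.012] ft_force: [2.5, -0.0, -0.3] gripper_width: 0.0298 grip_force: 25.0 
tcp_pos: [0.4429, -0.0648, 0.0433] ee_rot: [-2.199, -2.243, 0.002] ft_force: [0.3, -0.4, -0.0] gripper_width: 0.0295 grip_force: 25.0
```

```bash
f(){ grep -E "tcp|force|width|rot"|tr '\n' ' ';echo; }
python3 -m jog '[[[0,0,-0.010],0,0.01],[[0,0,-0.006],0,0.01],[[0,0,0],0,0.01],[[0,0,0],0,0.01]]'|f
python3 -m jog '[[[0,0,0],0,0.045],[[0,0,0],0,0.045],[[0,0,0],0,0.045],[[0,0,0.02],0,0.045],[[0,0,0.03],0,0.045]]'|f
python3 -m jog '[[[0,0,0.04],0,0.045],[[0,-0.035,0.04],-0.5,0.045],[[0,-0.035,0.04],-0.5,0.045],[[0,-0.035,0],-0.5,0.045],[[0,-0.035,0],-0.5,0.045]]'|f
python3 -m jog '[[[0,-0.04,0],-0.5,0.045],[[0,-0.04,0],-0.5,0.045],[[0,-0.04,0],-1,0.045],[[0,-0.03,0],-1,0.045],[[0,0,0],0,0.045]]'|f
python3 -m jog '[[[0,0,0],0,0.045],[[0,0,0],0,0.045]]'|f
python3 - <<'E'
from h import *
save('wrist','w7');np.set_printoptions(precision=4,suppress=True)
P=robot.camera_params('wrist');print(robot.observe()['tcp_pos'])
for n in ('washed0',):
  for r in robot.regions_of('wrist',n)[:4]:
    m=r['mask'].astype(np.uint8);cs=max(cv2.findContours(m,0,2)[0],key=cv2.contourArea)
    w=np.array([atz('wrist',p[0],.016,P)[:2] for p in cs],np.float32);rc=cv2.minAreaRect(w);print(n,r['conf'],r['pixel'],rc)
E
```

```text
tcp_pos: [0.4433, -0.0644, 0.0273] ee_rot: [-2.199, -2.244, -0.0] ft_force: [0.3, -0.3, -0.6] gripper_width: 0.0296 grip_force: 25.0 
tcp_pos: [0.4412, -0.0646, 0.0759] ee_rot: [-2.197, -2.243, 0.007] ft_force: [0.7, 0.9, -0.6] gripper_width: 0.0439 grip_force: 0.0 
tcp_pos: [0.4445, -0.1905, 0.1822] ee_rot: [2.234, 2.205, 0.007] ft_force: [1.8, 0.1, -1.3] gripper_width: 0.0449 grip_force: 0.0 
tcp_pos: [0.4412, -0.3457, 0.1801] ee_rot: [2.301, 2.136, -0.006] ft_force: [-0.8, 0.9, 0.3] gripper_width: 0.0448 grip_force: 0.0 
tcp_pos: [0.4432, -0.3387, 0.1796] ee_rot: [-2.294, -2.146, 0.0] ft_force: [0.4, 0.2, 0.6] gripper_width: 0.0452 grip_force: 0.0 
[ 0.4436 -0.338   0.1797]
washed0 0.76 [270.9, 168.8] ((0.4313225746154785, -0.30505964159965515), (0.06314823776483536, 0.03024783544242382), 86.18256378173828)
washed0 0.19 [418.7, 130.1] ((0.5885858535766602, -0.288184255361557), (0.12024705857038498, 0.019419867545366287), 74.83406066894531)
```

```bash
f(){ grep -E "tcp|force|width|rot"|tr '\n' ' ';echo; }
python3 -m jog '[[[-0.012,0.034,0],0,0.045],[[0,0,-0.04],0,0.045],[[0,0,-0.04],0,0.045],[[0,0,-0.04],0,0.045],[[0,0,-0.02],0,0.045]]'|f
python3 -m jog '[[[0,0,0],0,0.045],[[0,0,0],0,0.045],[[0,0,-0.015],0,0.045],[[0,0,-0.014],0,0.045],[[0,0,0],0,0.045]]'|f
python3 -m jog '[[[0,0,0],0,0.045],[[0,0,0],0,0.01],[[0,0,0],0,0.01],[[0,0,0],0,0.01],[[0,0,0],0,0.01]]' 25|f
```

```text
tcp_pos: [0.4306, -0.3016, 0.0365] ee_rot: [-2.288, -2.148, -0.001] ft_force: [0.0, 1.1, 0.6] gripper_width: 0.0451 grip_force: 0.0 
tcp_pos: [0.4314, -0.3044, 0.0103] ee_rot: [-2.292, -2.147, -0.0] ft_force: [-0.9, 0.7, -0.0] gripper_width: 0.0454 grip_force: 0.0 
tcp_pos: [0.4316, -0.3054, 0.0114] ee_rot: [2.294, 2.146, 0.001] ft_force: [-1.0, 0.8, 4.1] gripper_width: 0.0296 grip_force: 25.0
```

```bash
f(){ grep -E "tcp|force|width|rot"|tr '\n' ' ';echo; }
python3 -m jog '[[[0,0,0.02],0,0.01],[[0,0,0.03],0,0.01],[[0,0,0.04],0,0.01],[[0,0,0.04],0,0.01],[[0.001,0.029,0],0.5,0.01]]'|f
python3 -m jog '[[[0.001,0.03,0],0.5,0.01],[[0.001,0.03,0],0.5,0.01],[[0.001,0.03,0],0.5,0.01],[[0.001,0.03,0],0.5,0.01],[[0.001,0.03,0],0.5,0.01]]'|f
python3 -m jog '[[[0.001,0.03,0],0.5,0.01],[[0.001,0.03,0],0.5,0.01],[[0.001,0.03,0],0.5,0.01],[[0.001,0.03,0],0.5,0.01],[[0.001,0.022,0],0,0.01]]'|f
python3 -m jog '[[[0,0,0],0,0.01],[[0,0,-0.03],0,0.01],[[0,0,-0.03],0,0.01],[[0,0,-0.02],0,0.01],[[0,0,0],0,0.01]]'|f
python3 -m jog '[[[0,0,0],0,0.01],[[0,0,0],0,0.01]]'|f
```

```text
tcp_pos: [0.434, -0.2833, 0.1478] ee_rot: [2.285, 2.141, 0.003] ft_force: [1.0, -0.6, 0.1] gripper_width: 0.0298 grip_force: 25.0 
tcp_pos: [0.437, -0.1249, 0.1411] ee_rot: [2.237, 2.206, 0.001] ft_force: [-0.1, -0.4, -0.8] gripper_width: 0.0295 grip_force: 25.0 
tcp_pos: [0.4419, 0.0182, 0.141] ee_rot: [-2.196, -2.246, -0.001] ft_force: [-0.4, 0.1, -1.8] gripper_width: 0.0297 grip_force: 25.0 
tcp_pos: [0.4395, 0.0146, 0.0577] ee_rot: [-2.197, -2.242, 0.009] ft_force: [-0.7, 0.5, -1.6] gripper_width: 0.0298 grip_force: 25.0 
tcp_pos: [0.443, 0.0154, 0.062] ee_rot: [2.199, 2.243, 0.001] ft_force: [-0.3, 0.0, -1.2] gripper_width: 0.0298 grip_force: 25.0
```

```bash
f(){ grep -E "tcp|force|width|rot"|tr '\n' ' ';echo; }
python3 -m jog '[[[0,0,-0.018],0,0.01],[[0,0,-0.014],0,0.01],[[0,0,0],0,0.01],[[0,0,0],0,0.01]]'|f
python3 -m jog '[[[0,0,0],0,0.045],[[0,0,0],0,0.045],[[0,0,0],0,0.045],[[0,0,0.02],0,0.045],[[0,0,0.03],0,0.045]]'|f
python3 -m jog '[[[0,0,0.04],0,0],[[0,0,0.04],7,0],[[0.01,-0.005,0.04],7,0],[[0.01,-0.005,0.02],7,0],[[0.01,-0.005,0],7,0]]' 20|f
python3 -m jog '[[[0.01,-0.005,0],7,0],[[0.01,-0.005,0],7,0],[[0.01,-0.005,0],7,0],[[0.01,-0.005,0],7,0],[[0.01,0,0],7,0]]'|f
python3 -m jog '[[[0,0,0],7,0],[[0,0,0],7,0],[[0,0,0],7,0],[[0,0,0],6,0],[[0,0,0],0,0]]'|f
python3 -m jog '[[[0,0,0],0,0],[[0,0,0],0,0]]'|f
python3 - <<'E'
from h import *
save('wrist','w8');np.set_printoptions(precision=4,suppress=True)
q=[.4728,-.0241,.0171]
P=robot.camera_params('wrist');print(robot.observe()['tcp_pos'])
for n,z in (('washed0',.034),('dried0',.034),('knob_left',.09)):
  for r in robot.regions_of('wrist',n)[:4]:
    m=r['mask'].astype(np.uint8);cs=max(cv2.findContours(m,0,2)[0],key=cv2.contourArea)
    w=np.array([atz('wrist',p[0],z,P)[:2] for p in cs],np.float32);rc=cv2.minAreaRect(w);print(n,r['conf'],r['pixel'],rc,W2D([*rc[0],0],q))
E
```

```text
tcp_pos: [0.4442, 0.0162, 0.0305] ee_rot: [2.197, 2.243, 0.005] ft_force: [0.7, 1.1, 0.5] gripper_width: 0.0296 grip_force: 25.0 
tcp_pos: [0.4402, 0.0151, 0.0777] ee_rot: [-2.198, -2.243, 0.008] ft_force: [0.1, 1.1, -0.0] gripper_width: 0.044 grip_force: 0.0 
tcp_pos: [0.475, 0.0008, 0.2241] ee_rot: [1.579, 2.71, 0.011] ft_force: [-0.3, 0.1, -0.5] gripper_width: 0.0193 grip_force: 0.0 
tcp_pos: [0.5225, -0.0204, 0.2191] ee_rot: [0.694, 3.064, -0.0] ft_force: [-0.2, -0.3, 0.4] gripper_width: 0.0006 grip_force: 0.0 
tcp_pos: [0.5221, -0.0194, 0.219] ee_rot: [-0.04, 3.141, 0.0] ft_force: [0.9, -0.7, 0.2] gripper_width: 0.0004 grip_force: 0.0 
tcp_pos: [0.5222, -0.0193, 0.219] ee_rot: [-0.027, 3.141, 0.0] ft_force: [0.3, -0.2, -0.1] gripper_width: 0.0002 grip_force: 0.0 
[ 0.5222 -0.0193  0.2189]
washed0 0.92 [265.5, 142.6] ((0.4642891585826874, -0.0319732204079628), (0.02992810495197773, 0.06134095788002014), 0.9048270583152771) [-0.0086 -0.0077  0.    ]
washed0 0.73 [317.1, 122.5] ((0.44305458664894104, 0.016887523233890533), (0.029894599691033363, 0.06159736216068268), 0.9029978513717651) [-0.029   0.0415  0.    ]
washed0 0.72 [277.2, 241.6] ((0.5794847011566162, -0.023503363132476807), (0.0675659254193306, 0.26885876059532166), 1.244490623474121) [ 0.1067 -0.0012  0.    ]
dried0 0.55 [551.7, 112.6] ((0.4281383752822876, 0.26348429918289185), (0.06272251158952713, 0.025148512795567513), 15.913675308227539) [-0.0397  0.2883  0.    ]
knob_left 0.68 [276.5, 236.4] ((0.5563710331916809, -0.023069195449352264), (0.05638588219881058, 0.22669613361358643), 0.916849672794342) [ 0.0836 -0.0004  0.    ]
knob_left 0.33 [286.6, 154.9] ((0.5007850527763367, 0.02779102325439453), (0.23081830143928528, 0.40513351559638977), 0.7236481308937073) [0.0289 0.0514 0.    ]
```

View pics/w8.png

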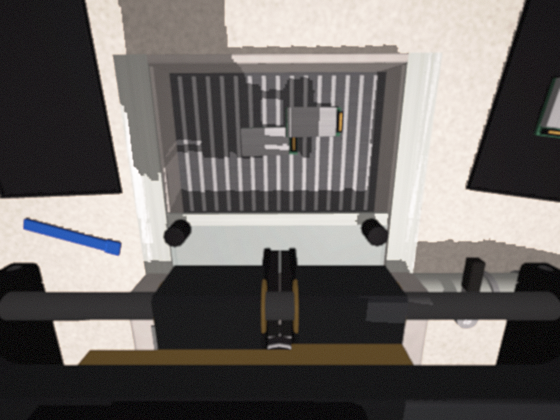

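```bash
python3 - <<'E'
import cv2
a=cv2.imread('pics/w8.png')[90:175,220:360]
cv2.imwrite('pics/w8c.png',cv2.resize(a,None,fx=5,fy=5,interpolation=cv2.INTER_CUBIC))
E
```

```text
(no output)
```

View pics/w8c.png

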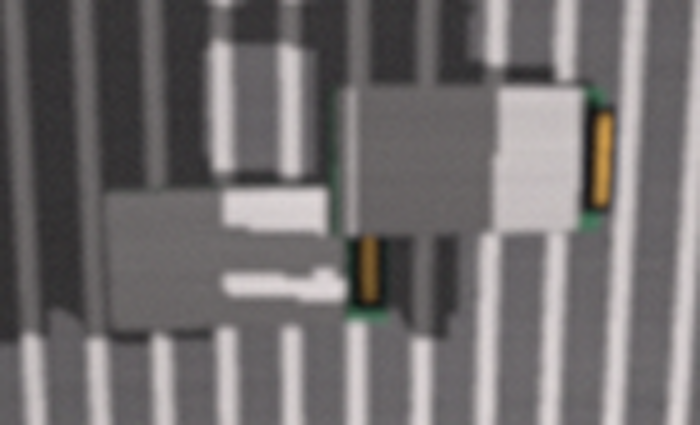

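```bash
f(){ grep -E "tcp|force|width|rot"|tr '\n' ' ';echo; }
python3 -m jog '[[[-0.008,0.004,0],-7,0.045],[[-0.008,0.004,0],-7,0.045],[[-0.008,0.004,0],-7,0.045],[[-0.008,0.004,0],-7,0.045],[[-0.008,0.004,0],-7,0.045]]'|f
python3 -m jog '[[[-0.008,0.004,0],-7,0.045],[[-0.008,0.004,0],-7,0.045],[[-0.008,0.004,0],-7,0.045],[[-0.008,0.004,0],-7,0.045],[[-0.007,0.003,0],-7,0.045]]'|f
python3 -m jog '[[[0,0,0],-7,0.045],[[0,0,0],-7,0.045],[[0,0,-0.03],-6,0.045],[[0,0,-0.04],0,0.045],[[0,0,-0.04],0,0.045]]'|f
python3 -m jog '[[[0,0,-0.03],0,0.045],[[0,0,0],0,0.045],[[0,0,0],0,0.045],[[0,0,0],0,0.045]]'|f
```

```text
tcp_pos: [0.4819, 0.0009, 0.2188] ee_rot: [0.924, 3.003, -0.0] ft_force: [-0.1, 0.7, 0.0] gripper_width: 0.0259 grip_force: 0.0 
tcp_pos: [0.4427, 0.0201, 0.2189] ee_rot: [-1.784, -2.586, -0.0] ft_force: [0.2, -0.1, -0.1] gripper_width: 0.0444 grip_force: 0.0 
tcp_pos: [0.4441, 0.0199, 0.1084] ee_rot: [2.2, 2.241, 0.005] ft_force: [0.2, 1.3, -1.1] gripper_width: 0.0448 grip_force: 0.0 
tcp_pos: [0.4444, 0.0198, 0.0805] ee_rot: [2.198, 2.243, 0.002] ft_force: [0.4, -0.2, 0.4] gripper_width: 0.0449 grip_force: 0.0
```

```bash
f(){ grep -E "tcp|force|width|rot"|tr '\n' ' ';echo; }
python3 -m jog '[[[0,0,-0.02],0,0.045],[[0,0,-0.02],0,0.045],[[0,0,-0.01],0,0.045],[[0,0,0],0,0.045],[[0,0,0],0,0.045]]'|f
python3 -m jog '[[[0,0,0],0,0.01],[[0,0,0],0,0.01],[[0,0,0],0,0.01],[[0,0,0],0,0.01]]' 20|f
python3 -m jog '[[[0,0,0.015],0,0.01],[[0,0,0.02],0,0.01],[[0,0.013,0],0,0.01],[[0,0.013,0],0,0.01],[[0,0,0],0,0.01]]'|f
python3 -m jog '[[[0,0,-0.018],0,0.01],[[0,0,-0.01],0,0.01],[[0,0,0],0,0.01],[[0,0,0],0,0.01]]'|f
```

```text
tcp_pos: [0.444, 0.0199, 0.03] ee_rot: [2.198, 2.244, 0.001] ft_force: [0.1, 0.7, 0.6] gripper_width: 0.0452 grip_force: 0.0 
tcp_pos: [0.4438, 0.02, 0.0295] ee_rot: [2.198, 2.244, 0.002] ft_force: [-0.0, -0.2, 4.4] gripper_width: 0.0298 grip_force: 20.0 
tcp_pos: [0.4435, 0.0481, 0.0643] ee_rot: [-2.196, -2.247, -0.002] ft_force: [0.0, 1.0, -0.5] gripper_width: 0.0298 grip_force: 20.0 
tcp_pos: [0.4425, 0.045, 0.0353] ee_rot: [-2.199, -2.243, 0.004] ft_force: [0.6, -0.3, -0.3] gripper_width: 0.03 grip_force: 20.0
```

```bash
f(){ grep -E "tcp|force|width|rot"|tr '\n' ' ';echo; }
python3 -m jog '[[[0,0,-0.004],0,0.01],[[0,0,-0.002],0,0.01],[[0,0,0],0,0.01],[[0,0,0],0,0.01]]'|f
python3 -m jog '[[[0,0,0],0,0.045],[[0,0,0],0,0.045],[[0,0,0],0,0.045],[[0,0,0.02],0,0.045],[[0,0,0.03],0,0.045]]'|f
python3 -m jog '[[[0,0,0.04],0,0],[[0,0,0.04],7,0],[[0.01,-0.007,0.04],7,0],[[0.01,-0.007,0.02],7,0],[[0.01,-0.007,0],7,0]]' 20|f
python3 -m jog '[[[0.01,-0.007,0],7,0],[[0.01,-0.007,0],7,0],[[0.01,-0.007,0],7,0],[[0.01,-0.007,0],7,0],[[0.01,-0.007,0],7,0]]'|f
python3 -m jog '[[[0,-0.007,0],7,0],[[0,0,0],7,0],[[0,0,0],7,0],[[0,0,0],6,0],[[0,0,0],0,0]]'|f
python3 -m jog '[[[0,0,0],0,0],[[0,0,0],0,0]]'|f
python3 - <<'E'
from h import *
im=save('wrist','w9');np.set_printoptions(precision=4,suppress=True)
cv2.imwrite('pics/w9c.png',cv2.resize(im[50:260,120:420,::-1],None,fx=2.6,fy=2.6,interpolation=cv2.INTER_CUBIC))
q=[.4728,-.0241,.0171]
P=robot.camera_params('wrist');print(robot.observe()['tcp_pos'])
for n,z in (('washed0',.034),):
  for r in robot.regions_of('wrist',n)[:4]:
    m=r['mask'].astype(np.uint8);cs=max(cv2.findContours(m,0,2)[0],key=cv2.contourArea)
    w=np.array([atz('wrist',p[0],z,P)[:2] for p in cs],np.float32);rc=cv2.minAreaRect(w);print(n,r['conf'],r['pixel'],rc,W2D([*rc[0],0],q))
E
```

```text
tcp_pos: [0.4433, 0.0457, 0.0299] ee_rot: [2.199, 2.244, 0.0] ft_force: [0.5, -0.1, -1.1] gripper_width: 0.0297 grip_force: 20.0 
tcp_pos: [0.4413, 0.0451, 0.0786] ee_rot: [-2.198, -2.243, 0.008] ft_force: [-0.3, 1.2, 0.3] gripper_width: 0.0441 grip_force: 0.0 
tcp_pos: [0.4761, 0.025, 0.2249] ee_rot: [1.579, 2.711, 0.011] ft_force: [-0.2, 1.0, -0.9] gripper_width: 0.0192 grip_force: 0.0 
tcp_pos: [0.5237, -0.0105, 0.2198] ee_rot: [0.692, 3.064, 0.0] ft_force: [-0.6, -0.6, 0.2] gripper_width: 0.0009 grip_force: 0.0 
tcp_pos: [0.5232, -0.0173, 0.2197] ee_rot: [-0.04, 3.141, 0.0] ft_force: [-0.2, 0.4, 0.2] gripper_width: 0.0002 grip_force: 0.0 
tcp_pos: [0.5232, -0.0172, 0.2197] ee_rot: [-0.027, 3.141, 0.0] ft_force: [-0.1, -0.1, 0.4] gripper_width: 0.0008 grip_force: 0.0 
[ 0.5232 -0.0172  0.2198]
washed0 0.8 [265.9, 139.9] ((0.4643528461456299, -0.03201771527528763), (0.030032245442271233, 0.06117262318730354), 1.7674192190170288) [-0.0086 -0.0078  0.    ]
washed0 0.61 [335.1, 120.6] ((0.44321128726005554, 0.03985012322664261), (0.028902599588036537, 0.061858244240283966), 0.9062764644622803) [-0.0285  0.0644  0.    ]
washed0 0.61 [276.2, 237.0] ((0.5797287225723267, -0.023915782570838928), (0.07124708592891693, 0.27121612429618835), 0.9245428442955017) [ 0.1069 -0.0016  0.    ]
```

View pics/w9c.png

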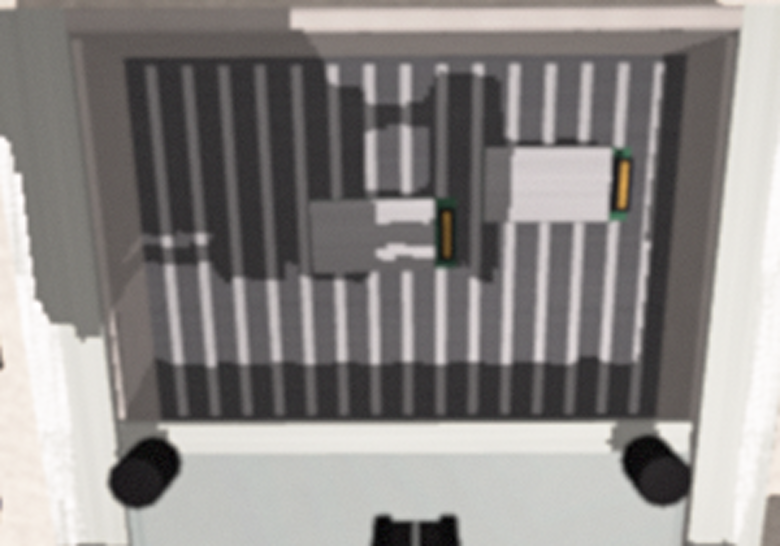

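```bash
f(){ grep -E "tcp|ft_force"|tr '\n' ' ';echo; }
python3 -m jog '[[[0.019,0.0315,0],0,0],[[0.019,0.0315,0],0,0],[[0.019,0.0315,0],0,0],[[0,0,-0.035],0,0],[[0,0,-0.035],0,0]]'|f
python3 -m jog '[[[0,0,-0.035],0,0],[[0,0,-0.015],0,0],[[0,0,0],0,0],[[0,0,0],0,0]]'|f
python3 - <<'E'
from h import *
im=save('wrist','w10');q=[.4728,-.0241,.0171]
for n in('damper','knob_left','knob_right'):
  for r in robot.regions_of('wrist',n)[:2]: print(n,r['conf'],r['pixel'],r['mask'].sum())
E
```

```text
tcp_pos: [0.5823, 0.0803, 0.1498] ft_force: [0.4, -0.8, -0.5] 
tcp_pos: [0.5799, 0.0771, 0.0995] ft_force: [0.5, 0.4, 1.2] 
damper 0.59 [445.7, 323.8] 2846
knob_left 0.72 [443.9, 323.7] 2910
knob_left 0.56 [145.3, 222.5] 28039
knob_right 0.65 [146.1, 224.1] 28004
```

```bash
f(){ grep -E "tcp|ft_force"|tr '\n' ' ';echo; }
python3 -m jog '[[[0,0,-0.014],0,0],[[0,0,0],0,0],[[0,0,0],0,0]]'|f
python3 -m jog '[[[-0.006,0,0],0,0],[[-0.006,0,0],0,0],[[-0.005,0,0],0,0]]'|f
python3 -m jog '[[[0.02,0,0],0,0],[[0,-0.04,0],0,0],[[0,-0.04,0],0,0],[[0,-0.04,0],0,0],[[0,-0.04,0],0,0]]'|f
python3 -m jog '[[[0,-0.04,0],0,0],[[0,0,0],0,0]]'|f
python3 -m jog '[[[-0.009,0,0],0,0],[[-0.009,0,0],0,0],[[-0.0085,0,0],0,0]]'|f
```

```text
tcp_pos: [0.5803, 0.0774, 0.0863] ft_force: [-0.5, -0.4, -0.2] 
tcp_pos: [0.5635, 0.077, 0.0865] ft_force: [4.1, -1.5, -1.3] 
tcp_pos: [0.5825, -0.084, 0.0861] ft_force: [0.8, -0.8, 0.1] 
tcp_pos: [0.5812, -0.1327, 0.0869] ft_force: [-0.8, -0.6, 0.1] 
tcp_pos: [0.5566, -0.1213, 0.0861] ft_force: [3.9, -0.1, 0.6]
```

```bash
f(){ grep -E "tcp|ft_force"|tr '\n' ' ';echo; }
python3 -m jog '[[[0.014,0,0],0,0],[[0,0.04,0],0,0],[[0,0.04,0],0,0],[[0,0.04,0],0,0],[[0,0.04,0],0,0]]'|f
python3 -m jog '[[[0,0.04,0],0,0],[[0,0,0],0,0],[[-0.009,0,0],0,0],[[-0.009,0,0],0,0],[[-0.0095,0,0],0,0]]'|f
python3 -m jog '[[[0.02,0,0],0,0],[[0,-0.04,0],0,0],[[0,-0.04,0],0,0],[[0,-0.04,0],0,0],[[0,-0.04,0],0,0]]'|f
python3 -m jog '[[[0,-0.04,0],0,0],[[0,0,0],0,0],[[-0.009,0,0],0,0],[[-0.009,0,0],0,0],[[-0.0085,0,0],0,0]]'|f
python3 -m jog '[[[0.014,0,0],0,0],[[0,0.04,0],0,0],[[0,0.04,0],0,0],[[0,0.04,0],0,0],[[0,0.04,0],0,0]]'|f
python3 -m jog '[[[0,0.04,0],0,0],[[0,0,0],0,0],[[-0.009,0,0],0,0],[[-0.009,0,0],0,0],[[-0.0095,0,0],0,0]]'|f
python3 -m jog '[[[0.02,0,0],0,0],[[0,-0.04,0],0,0],[[0,-0.04,0],0,0],[[0,-0.04,0],0,0],[[0,-0.04,0],0,0]]'|f
python3 -m jog '[[[0,-0.04,0],0,0],[[0,0,0],0,0],[[-0.009,0,0],0,0],[[-0.009,0,0],0,0],[[-0.0085,0,0],0,0]]'|f
python3 - <<'E'
from h import *
im=save('side','d2');print(robot.observe()['time_s'])
cv2.imwrite('pics/d2c.png',cv2.resize(im[125:305,185:395,::-1],None,fx=3,fy=3,interpolation=cv2.INTER_CUBIC))
E
```

```text
tcp_pos: [0.5688, 0.0404, 0.0857] ft_force: [0.8, -0.4, 0.6] 
tcp_pos: [0.542, 0.0764, 0.0857] ft_force: [2.7, -0.8, -1.8] 
tcp_pos: [0.5611, -0.0852, 0.0858] ft_force: [0.8, -0.0, -0.1] 
tcp_pos: [0.5357, -0.1219, 0.0858] ft_force: [3.5, 1.6, -0.5] 
tcp_pos: [0.5486, 0.0399, 0.0856] ft_force: [0.7, -0.3, -0.2] 
tcp_pos: [0.5219, 0.0763, 0.0857] ft_force: [2.1, -1.4, 0.2] 
tcp_pos: [0.5411, -0.0852, 0.0858] ft_force: [1.6, 0.6, -0.4] 
tcp_pos: [0.5157, -0.1219, 0.0857] ft_force: [2.9, 0.6, -0.2] 
49.3167
```

View pics/d2c.png

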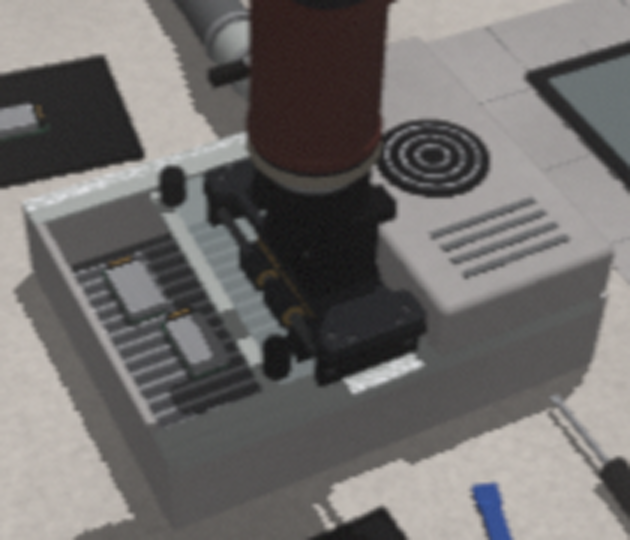

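```bash
f(){ grep -E "tcp|ft_force"|tr '\n' ' ';echo; }
python3 -m jog '[[[0.014,0,0],0,0],[[0,0.04,0],0,0],[[0,0.04,0],0,0],[[0,0.04,0],0,0],[[0,0.04,0],0,0]]'|f
python3 -m jog '[[[0,0.04,0],0,0],[[0,0,0],0,0],[[-0.009,0,0],0,0],[[-0.009,0,0],0,0],[[-0.0095,0,0],0,0]]'|f
python3 -m jog '[[[0.02,0,0],0,0],[[0,-0.04,0],0,0],[[0,-0.04,0],0,0],[[0,-0.04,0],0,0],[[0,-0.04,0],0,0]]'|f
python3 -m jog '[[[0,-0.04,0],0,0],[[0,0,0],0,0],[[-0.009,0,0],0,0],[[-0.009,0,0],0,0],[[-0.0085,0,0],0,0]]'|f
python3 -m jog '[[[0.014,0,0],0,0],[[0,0.04,0],0,0],[[0,0.04,0],0,0],[[0,0.04,0],0,0],[[0,0.04,0],0,0]]'|f
python3 -m jog '[[[0,0.04,0],0,0],[[0,0,0],0,0],[[-0.009,0,0],0,0],[[-0.009,0,0],0,0],[[-0.0095,0,0],0,0]]'|f
python3 -m jog '[[[0.02,0,0],0,0],[[0,-0.04,0],0,0],[[0,-0.04,0],0,0],[[0,-0.04,0],0,0],[[0,-0.04,0],0,0]]'|f
python3 -m jog '[[[0,-0.04,0],0,0],[[0,0,0],0,0],[[-0.009,0,0],0,0],[[-0.009,0,0],0,0],[[-0.0085,0,0],0,0]]'|f
python3 -m jog '[[[0.014,0,0],0,0],[[0,0.04,0],0,0],[[0,0.04,0],0,0],[[0,0.04,0],0,0],[[0,0.04,0],0,0]]'|f
python3 -m jog '[[[0,0.04,0],0,0],[[0,0,0],0,0],[[-0.009,0,0],0,0],[[-0.009,0,0],0,0],[[-0.0095,0,0],0,0]]'|f
```

```text
tcp_pos: [0.5291, 0.0398, 0.0856] ft_force: [0.4, 0.6, -1.0] 
tcp_pos: [0.5021, 0.0763, 0.0856] ft_force: [3.3, -0.7, -0.4] 
tcp_pos: [0.5212, -0.0851, 0.0857] ft_force: [1.3, 0.5, -1.4] 
tcp_pos: [0.4957, -0.1219, 0.0857] ft_force: [3.2, 1.3, -0.3] 
tcp_pos: [0.5086, 0.0398, 0.0856] ft_force: [1.0, 0.4, -0.6] 
tcp_pos: [0.482, 0.0763, 0.0856] ft_force: [3.1, -1.2, -1.5] 
tcp_pos: [0.5011, -0.085, 0.0857] ft_force: [1.4, 0.1, -0.3] 
tcp_pos: [0.4756, -0.1219, 0.0856] ft_force: [3.9, 0.6, -1.6] 
tcp_pos: [0.4886, 0.0397, 0.0857] ft_force: [0.3, -0.0, 0.5] 
tcp_pos: [0.4621, 0.0761, 0.0856] ft_force: [6.4, -1.8, -1.2]
```

```bash
f(){ grep -E "tcp|ft_force"|tr '\n' ' ';echo; }
python3 -m jog '[[[0.02,0,0],0,0],[[0,-0.04,0],0,0],[[0,-0.04,0],0,0],[[0,-0.04,0],0,0],[[0,-0.04,0],0,0]]'|f
python3 -m jog '[[[0,-0.04,0],0,0],[[0,0,0],0,0],[[-0.009,0,0],0,0],[[-0.009,0,0],0,0],[[-0.0085,0,0],0,0]]'|f
python3 -m jog '[[[0.014,0,0],0,0],[[0,0.04,0],0,0],[[0,0.04,0],0,0],[[0,0.04,0],0,0],[[0,0.04,0],0,0]]'|f
python3 -m jog '[[[0,0.04,0],0,0],[[0,0,0],0,0],[[-0.009,0,0],0,0],[[-0.009,0,0],0,0],[[-0.0095,0,0],0,0]]'|f
python3 -m jog '[[[0.02,0,0],0,0],[[0,-0.04,0],0,0],[[0,-0.04,0],0,0],[[0,-0.04,0],0,0],[[0,-0.04,0],0,0]]'|f
python3 -m jog '[[[0,-0.04,0],0,0],[[0,0,0],0,0],[[-0.009,0,0],0,0],[[-0.009,0,0],0,0],[[-0.007,0,0],0,0]]'|f
python3 -m jog '[[[0.014,0,0],0,0],[[0,0.04,0],0,0],[[0,0.04,0],0,0],[[0,0.04,0],0,0],[[0,0.04,0],0,0]]'|f
python3 -m jog '[[[0,0.04,0],0,0],[[0,0,0],0,0],[[-0.008,0,0],0,0],[[-0.006,0,0],0,0],[[-0.003,0,0],0,0]]'|f
```

```text
tcp_pos: [0.4809, -0.0851, 0.0856] ft_force: [1.4, -0.5, 0.4] 
tcp_pos: [0.4552, -0.1226, 0.0855] ft_force: [2.3, 0.4, 0.7] 
tcp_pos: [0.4686, 0.0389, 0.0857] ft_force: [0.9, 0.8, -0.2] 
tcp_pos: [0.4422, 0.0758, 0.0856] ft_force: [6.7, -3.9, -1.4] 
tcp_pos: [0.4607, -0.0853, 0.0855] ft_force: [1.6, 0.6, 0.6] 
tcp_pos: [0.4364, -0.1237, 0.0855] ft_force: [2.2, 1.4, -0.5] 
tcp_pos: [0.4504, 0.038, 0.0857] ft_force: [1.4, -0.0, 0.5] 
tcp_pos: [0.4339, 0.0756, 0.0855] ft_force: [3.4, -0.2, -1.4]
```

Now seat the left against the stop.

```bash
f(){ grep -E "tcp|ft_force"|tr '\n' ' ';echo; }
python3 -m jog '[[[-0.003,0,0],0,0],[[0,0,0],0,0]]'|f
python3 -m jog '[[[-0.003,0,0],0,0],[[0,0,0],0,0]]'|f
python3 -m jog '[[[-0.003,0,0],0,0],[[0,0,0],0,0]]'|f
```

```text
tcp_pos: [0.4315, 0.0762, 0.0857] ft_force: [-0.1, 0.4, -0.1] 
tcp_pos: [0.4292, 0.0768, 0.0858] ft_force: [1.1, -0.2, 0.6] 
tcp_pos: [0.4279, 0.077, 0.0862] ft_force: [8.8, -2.3, -4.3]
```

```bash
f(){ grep -E "tcp|ft_force"|tr '\n' ' ';echo; }
python3 -m jog '[[[-0.003,0,0],0,0],[[0,0,0],0,0]]'|f
python3 -m jog '[[[0.025,0,0],0,0],[[0,-0.04,0],0,0],[[0,-0.04,0],0,0],[[0,-0.04,0],0,0],[[0,-0.04,0],0,0]]'|f
python3 -m jog '[[[0,-0.04,0],0,0],[[0,0,0],0,0],[[-0.008,0,0],0,0],[[-0.006,0,0],0,0],[[0,0,0],0,0]]'|f
python3 -m jog '[[[-0.003,0,0],0,0],[[0,0,0],0,0]]'|f
python3 -m jog '[[[-0.003,0,0],0,0],[[0,0,0],0,0]]'|f
python3 -m jog '[[[-0.003,0,0],0,0],[[0,0,0],0,0]]'|f
```

```text
tcp_pos: [0.4274, 0.0773, 0.0867] ft_force: [18.6, -0.5, -12.9] 
tcp_pos: [0.4475, -0.0842, 0.0856] ft_force: [1.1, -0.6, -0.7] 
tcp_pos: [0.4334, -0.1226, 0.0855] ft_force: [-0.5, 0.1, -0.1] 
tcp_pos: [0.4323, -0.122, 0.0861] ft_force: [4.5, -0.9, -1.6] 
tcp_pos: [0.4317, -0.1219, 0.0868] ft_force: [13.2, -0.7, -8.3] 
tcp_pos: [0.4312, -0.1215, 0.0874] ft_force: [22.7, 1.8, -14.3]
```

```bash
f(){ grep -E "tcp|ft_force"|tr '\n' ' ';echo; }
python3 -m jog '[[[0.018,0,0],0,0],[[0,0,0.035],0,0],[[0,0,0.04],0,0],[[0.005,0.01,0.04],0,0],[[0.015,0.03,0],0,0]]'|f
python3 -m jog '[[[0.015,0.03,0],0,0],[[0.015,0.03,0],0,0],[[0.015,0.03,0],0,0],[[0.015,0.03,0],0,0],[[0.015,0.03,0],0,0]]'|f
python3 -m jog '[[[0.015,0.03,0],0,0],[[0.015,0.03,0],0,0],[[0.008,0.015,0],0,0],[[0,0,0],0,0],[[0,0,0],0,0]]'|f
python3 - <<'E'
from h import *
np.set_printoptions(precision=4,suppress=True)
q=[.4728,-.0241,.0171]
im=save('side','d3');b=im.max(2)
for X in((-.062,.1,.093),(-.062,-.1,.093)):
    p=proj('side',D2W(*X,q));x,y=map(int,p);w=b[y-14:y+15,x-14:x+15]<50
    yy,xx=np.nonzero(w); px=(xx.mean()+x-14,yy.mean()+y-14);print(p,px,w.sum(),W2D(atz('side',px,.087),q))
for r in robot.regions_of('side','washed0'): print(r['conf'],r['pixel'])
E
```

```text
tcp_pos: [0.4655, -0.0861, 0.2076] ft_force: [2.0, -1.9, 1.1] 
tcp_pos: [0.5383, 0.0698, 0.2005] ft_force: [0.2, -0.1, 0.3] 
tcp_pos: [0.5757, 0.1436, 0.2] ft_force: [0.6, -0.8, 0.2] 
[208.4134 195.9897] (np.float64(204.97037037037038), np.float64(192.83703703703705)) 135 [-0.0636  0.1199  0.087 ]
[242.7652 255.2827] (np.float64(241.69298245614036), np.float64(256.96491228070175)) 114 [-0.064  -0.0985  0.087 ]
```

```bash
f(){ grep -E "tcp|ft_force"|tr '\n' ' ';echo; }
python3 -m jog '[[[0.012,0,-0.03],0,0],[[0,0,-0.03],0,0],[[0,0,-0.02],0,0],[[0,0,-0.01],0,0],[[0,0,0],0,0]]'|f
python3 -m jog '[[[0,0,0],0,0],[[0,0,-0.009],0,0],[[0,0,0],0,0]]'|f
python3 -m jog '[[[0,0.01,0],0,0],[[0,0.008,0],0,0],[[-0.001,0.008,0],0,0],[[0.002,0.008,0],0,0],[[0.002,0.008,0],0,0]]'|f
python3 -m jog '[[[0.004,0.008,0],0,0],[[0.004,0.007,0],0,0],[[0.005,0.006,0],0,0],[[0.006,0.006,0],0,0],[[0,0,0],0,0]]'|f
python3 -m jog '[[[0.006,0.004,0],0,0],[[0.006,0.004,0],0,0],[[0.004,0.002,0],0,0],[[0,0,0],0,0]]'|f
```

```text
tcp_pos: [0.5866, 0.141, 0.1089] ft_force: [0.0, 1.1, 0.5] 
tcp_pos: [0.5884, 0.1423, 0.1018] ft_force: [-1.0, 0.3, -0.1] 
tcp_pos: [0.5911, 0.1846, 0.102] ft_force: [-0.3, -5.6, 1.6] 
tcp_pos: [0.6106, 0.2135, 0.1013] ft_force: [-1.2, -0.2, -0.6] 
tcp_pos: [0.6193, 0.2183, 0.1003] ft_force: [-36.5, -12.6, 20.9]
```

```bash
f(){ grep -E "tcp|ft_force"|tr '\n' ' ';echo; }
python3 -m jog '[[[-0.03,0,0],0,0],[[0,0,0.03],0,0],[[0,0,0.035],0,0],[[0,0,0.035],0,0],[[0,0.02,0],0,0]]'|f
python3 -m jog '[[[-0.01,0,0],0,0],[[0,0,0],0,0],[[0,0,0],0,0]]'|f
python3 - <<'E'
from h import *
np.set_printoptions(precision=4,suppress=True)
q=[.4728,-.0241,.0171]
for c in('scene','side'):
    im=save(c,'x_'+c);b=im.max(2).astype(int)
    piv=proj(c,D2W(.17,.195,.109,q));
    for n,th in(('open',1.571),('1.3',1.3)):
        print(c,n,proj(c,D2W(.17-.055*np.cos(th),.195+.055*np.sin(th),.109,q)))
    p=proj(c,D2W(.165,.245,.109,q));x,y=map(int,p)
    m=(b[y-16:y+17,x-16:x+17]<60).astype(np.uint8);k,lab,st,ce=cv2.connectedComponentsWithStats(m)
    print(x,y,[(st[i][4],ce[i]+[x-16,y-16],W2D(atz(c,ce[i]+[x-16,y-16],.106),q)) for i in range(1,k) if st[i][4]>8])
    for nm in('damper','damper_tip'):
        for r in robot.regions_of(c,nm)[:2]: print(nm,r['conf'],r['pixel'],r['mask'].sum())
E
```

```text
tcp_pos: [0.6009, 0.2381, 0.2102] ft_force: [1.7, -1.5, 1.2] 
tcp_pos: [0.5863, 0.2416, 0.2018] ft_force: [-0.1, -1.3, -1.0] 
scene open [388.2209 185.2896]
scene 1.3 [384.0174 182.355 ]
385 184 [(np.int32(84), array([375.0119, 170.381 ]), array([0.1059, 0.2611, 0.106 ])), (np.int32(15), array([386.9333, 185.6667]), array([0.1675, 0.2483, 0.106 ]))]
damper 0.46 [379.7, 191.2] 135
damper_tip 0.62 [381.2, 189.9] 136
side open [269.9238 130.5664]
side 1.3 [265.2269 132.3951]
269 132 [(np.int32(42), array([268.5476, 133.2381]), array([0.1634, 0.2446, 0.106 ]))]
damper 0.7 [273.0, 142.6] 112
damper 0.34 [299.0, 197.8] 16043
damper_tip 0.65 [272.4, 140.5] 102
```

```bash
f(){ grep -E "tcp|ft_force"|tr '\n' ' ';echo; }
python3 -m jog '[[[0.03,0,0.01],0,0],[[0.03,0,0.01],0,0],[[0.03,0,0],0,0],[[0,0,0],0,0],[[0,0,0],0,0]]'|f
python3 -m jog '[[[0,0,0],0,0],[[0,0,0],0,0]]'|f
python3 - <<'E'
from h import *
np.set_printoptions(precision=4,suppress=True)
q=[.4728,-.0241,.0171]
im=save('wrist','w11');b=im.max(2).astype(int);P=robot.camera_params('wrist');print(robot.observe()['tcp_pos'])
pv=proj('wrist',D2W(.17,.195,.109,q),P);tp=proj('wrist',D2W(.17,.25,.109,q),P);print(pv,tp)
x,y=map(int,tp);m=(b[y-30:y+31,x-40:x+41]<55).astype(np.uint8);k,lab,st,ce=cv2.connectedComponentsWithStats(m)
for i in range(1,k):
    if st[i][4]>60:
        yy,xx=np.nonzero(lab==i);pts=np.c_[xx+x-40,yy+y-30].astype(np.float32)
        w=np.array([atz('wrist',p,.109,P)[:2] for p in pts],np.float32);rc=cv2.minAreaRect(w)
        print(st[i],rc,W2D([*rc[0],0],q))
for nm in('damper','damper_tip'):
    for r in robot.regions_of('wrist',nm)[:2]:
        yy,xx=np.nonzero(r['mask']);w=np.array([atz('wrist',p,.109,P)[:2] for p in zip(xx,yy)],np.float32);print(nm,r['conf'],r['pixel'],len(xx),cv2.minAreaRect(w))
E
```

```text
tcp_pos: [0.6773, 0.24, 0.2203] ft_force: [-0.4, 0.3, -1.0] 
tcp_pos: [0.6756, 0.2414, 0.2217] ft_force: [-0.4, -0.0, -0.1] 
[0.6755 0.2416 0.222 ]
[204.5548 170.8558] [266.1898 170.9866]
[ 19  18  37  15 525] ((0.6332613825798035, 0.22593916952610016), (0.012403079308569431, 0.03189552575349808), 1.1018558740615845) [0.1647 0.2473 0.    ]
damper 0.87 [236.8, 166.7] 1575 ((0.6341988444328308, 0.20496802031993866), (0.022171692922711372, 0.07742980867624283), 1.1022616624832153)
damper_tip 0.97 [232.3, 162.8] 1478 ((0.6323694586753845, 0.20448431372642517), (0.022071141749620438, 0.07663019746541977), 5.271622180938721)
```

```bash
python3 -c "
from station import robot
print(robot.observe()['time_s']);print(robot.hand_in())"
```

```text
63.7
the job is handed in; nothing more can be done
None
```

The changeover is done and handed in at 63.7 s: 1 dried module in the dry tray, both washed modules flat in the box (one re-laid after the other was knocked under it), cover pushed to its shut stop at both knobs and square, damper measured fully open; no verdict came back.

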